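# Lean the large tablet on its desk stand

### The arm

A 6-joint arm with a two-finger parallel gripper is mounted at the origin on the work surface. World frame = base frame: x ahead of the robot, y to its left, z up, the work surface at z = 0. Lengths are in m, angles in rad, forces in N, time in s.
With the tool pointing down it reaches from about 0.275 to 0.75 m from the base axis. Payload 10.2 kg.
Tool frame: the origin (TCP) lies at the very end of the fingers, on their centre line; the grasp point (between the pads) lies arm.grip_point_offset behind it (arm.grip_point_offset is the distance from the TCP to the grasp point, in m); y points along the fingers, z is the direction in which the jaws open and shut, and the axes are right-handed (so a half turn about y gives the same grasp; the last joint's range is limited). The gripper opens to 85 mm and grips with 20 to 120 N. Pads are 22 mm wide; open, the fingers measure 114 mm over their backs; the gripper's body (76 mm by 85 mm) begins 54 mm behind the grasp point. The pads swing forward as they close: fully open they stand 13 mm farther back than shut.
Start: joints at [-0.223, 0.313, 1.498, -0, 1.331, -0.223], TCP at [0.525, -0, 0.231] pointing down, gripper open.
Joint ranges: [-2.94, 2.94], [-0.97, 2.17], [0.19, 2.56], [-1.23, 4.37], [0.02, 3.11], [-2.88, 2.88]. Speed limits (rad/s): [2.39, 2.39, 3.01, 3.14, 3.14, 3.14].

### API

Orientations are given as a unit quaternion [w, x, y, z].
In Python, from rig import arm gives the robot as it stands.
- The arm moves only by the tool send_rows, never from a script. Its argument "plan" is a list of rows, each a list of 5 numbers: the closure, from 0 (fully open) to 1 (shut), then the shift along the tool's x, y, z in cm, then the turn about the tool's y in rad. In form: [[jaw, dx, dy, dz, turn], ...]. A call has 1 to 10 rows; each row shifts and turns the pose as measured when the row begins, along the tool's axes as they then stand; what a row does not reach is not made up. A row lasts 1/8 s, in which the tool goes at most 62.5 mm and 10.7 degrees, less where a joint would pass 70% of its speed; a pose out of reach is approached as far as the arm can. A call with a gripper value outside its range is refused whole. The fingers move at their own pace and stop on an object; "grip_force" is the grip in N (left out, the last holds). Time passes only in rows, so rows that do not move let the fingers close. It gives the time, the measured TCP pose, the force and the opening at its end, in the units of the state.
- arm.get_state(): the state, without advancing time (a new reading comes with each control period).
- arm.grab_frame(name): name is "scene" or "side" or "wrist"; returns the picture (400x640x3 uint8, red, green, blue); there is no depth.
- arm.calibration(name): a dict with "camera_matrix" (3x3 intrinsics, pixels), "dist_coeffs" ([k1, k2, p1, p2, k3] as OpenCV has them; the pictures are not rectified), "origin" and "attitude" of the camera in the world. Camera axes: x right, y down, z forward; pixel columns grow to the right and rows downward; lengths in m; the calibration is good to about 2 mm. A picture is of the moment at which its call begins: read the wrist's pose just before it. calibration takes no time and is no camera call; for the wrist camera it gives the pose at the moment of the call.
- arm.sign_off(): hands the job in, once; it reports no verdict.
The state is a dict: "time": time; "qpos": joint angles; "dq": joint speeds; "effort": joint torques, N m; "ee_pos": TCP position; "ee_rot": TCP orientation; "wrist_force": force on the tool from outside, world axes, zero at the start; "wrist_torque": the same for the moment, N m; "finger_gap": finger opening in m.
Only numpy, scipy, OpenCV 4.12 (cv2) and the standard library are available. Lean on these libraries where they do the work, as an engineer would, in place of code of your own. Each camera call takes 0.05 s, during which the arm holds its last target.

### The job

Take the larger of the two tablets out of the wooden sorter and lean it on the aluminium stand for the pupil across the desk: bottom edge on the ledge behind the lip, back against the stand's sloping back, centred and square, screen outwards. Lower it and lean it back while holding it, without dropping it or letting it fall back, and then let go; leave the small tablet and the notebook standing in the sorter.

Things in the scene. Friction and masses are not known exactly. Their poses are not given: they have to be found in the camera images.
- large_tablet: Larger tablet: black case, pale bezel, dark screen; 240 wide x 165 high x 11 mm, 0.4-0.6 kg. Stands on its long edge in one of 3 slots of a fixed wooden sorter, left or right of the robot, screen away from the robot within 20 deg, up to 5 deg off upright; pulls straight up. Origin: middle of bottom edge. x = out of the screen, y = along the width, z = up to its top edge.
- stand: Fixed aluminium stand. Origin: on the desk, 30 mm below the corner where back and ledge meet; x = the way it faces (away from the robot within 20 deg), y = width, z = up. Back: 170 wide, 110 mm up, leans 25 deg towards -x. Ledge: square to the back, 26 mm deep, then a lip 10 high. Tablet flat on it: leans 25 deg, screen tipped up, its bottom-edge middle at x 5, z 32 mm.
- small_tablet: Smaller tablet, same look, 200 wide x 130 high x 10 mm, in another slot: leave it. Origin and axes as for the large one. Sorter: slot floors 12 mm above the desk, slots 75 mm apart one behind the other, 15 mm wide between ribs 45 mm high.
- notebook: A5 spiral notebook, 207 wide x 148 high x 12 mm, spiral along its top edge, in the remaining slot: leave it. Origin: middle of bottom edge; x = out of its blue front cover, y = along the width, z = up.

How it is judged:
By the outcome, as a careful person would: the job done as asked, in the order asked, and still so for the second after the job is handed in, with the robot touching nothing.
It also fails if it takes over 43 s, if anything falls off the work surface, if the arm or the gripper's body presses on something with over 40 N, if the wrist force passes 120 N, or if a joint passes its speed limit or range.

## Working session

There is one attempt and no reset: what is moved stays moved. The work goes in short steps, Python scripts to look and compute and a tool call to move; the robot and the scene stay as the last step left them, time stands still between calls to the robot, and variables do not carry over. Pictures are saved under pics/ and viewed, and the job is handed in when it is done.

Besides the shell and the picture viewer there is one more tool, called after "Request:" by a JSON object that holds its "fn" and its "kwargs", one argument or row to a line. send_rows: Moves the arm, as the interface text tells. Its arguments: {"type":"object","properties":{"plan":{"type":"array","items":{"type":"array","items":{"type":"number"}}},"grip_force":{"type":"number"}},"required":["plan"]}

```bash
ls; mkdir -p pics
python3 - <<'E'
from rig import arm
import cv2,numpy as np
print(arm.get_state()); print(arm.grip_point_offset)
for n in ["scene","side","wrist"]:
    c=arm.calibration(n); print(n,c)
    f=arm.grab_frame(n); cv2.imwrite(f"pics/{n}0.png",f[:,:,::-1])
E
```

```text
pics
{'time': 0.0, 'qpos': array([-2.23413961e-01,  3.13496226e-01,  1.49845376e+00, -1.33021067e-05,
        1.33097520e+00, -2.23436528e-01]), 'dq': array([ 0.00138976,  0.00138926, -0.0007348 , -0.00224222,  0.00059053,
       -0.00052047]), 'effort': array([-5.78409599e-04, -4.12261176e+01, -2.59742296e+01, -3.58453699e-04,
        4.11797926e-03, -1.23038126e-05]), 'ee_pos': array([5.24743482e-01, 3.54042679e-05, 2.30705137e-01]), 'ee_rot': array([ 0.49975142, -0.50026123,  0.50038969, -0.49959722]), 'wrist_force': array([-0.00934196,  0.78931039, -0.17385905]), 'wrist_torque': array([-0.0115161 , -0.00232567,  0.03790329]), 'finger_gap': 0.08544262065887988}
0.0187
scene {'camera_matrix': array([[517.74774514,   0.        , 322.75191356],
       [  0.        , 517.74774514, 206.09463593],
       [  0.        ,   0.        ,   1.        ]]), 'dist_coeffs': array([0.00275268, 0.        , 0.        , 0.        , 0.        ]), 'origin': array([ 1.01175656, -0.36444733,  0.8371782 ]), 'attitude': array([-0.27469651,  0.84595431,  0.43729997, -0.1329356 ])}
side {'camera_matrix': array([[396.24882697,   0.        , 318.32556726],
       [  0.        , 396.24882697, 193.04300068],
       [  0.        ,   0.        ,   1.        ]]), 'dist_coeffs': array([0.02384548, 0.        , 0.        , 0.        , 0.        ]), 'origin': array([0.29806265, 0.62489245, 0.57097064]), 'attitude': array([ 0.07947989, -0.17721438,  0.88479448, -0.42357612])}
wrist {'camera_matrix': array([[276.10775018,   0.        , 316.00677932],
       [  0.        , 276.10775018, 198.76000038],
       [  0.        ,   0.        ,   1.        ]]), 'dist_coeffs': array([0.0018004, 0.       , 0.       , 0.       , 0.       ]), 'origin': array([0.52587131, 0.07919032, 0.37456351]), 'attitude': array([ 1.57541211e-01,  9.87512403e-01, -6.56991249e-05, -1.28425403e-04])}
```

View pics/scene0.png

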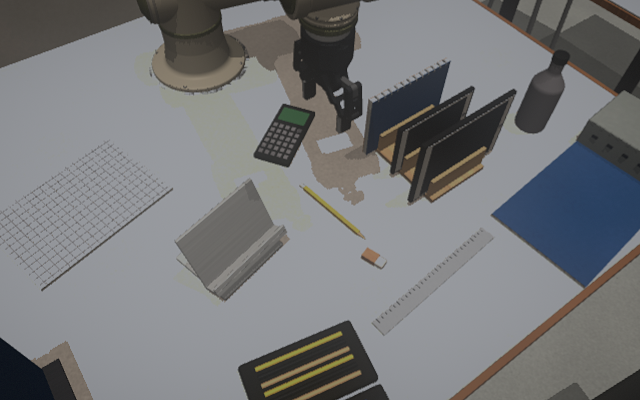

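View pics/side0.png

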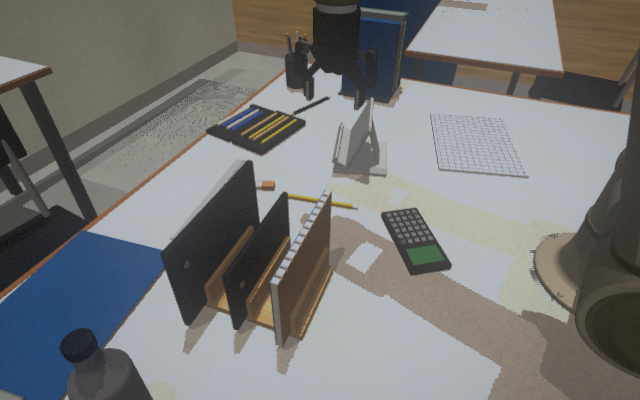

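View pics/wrist0.png

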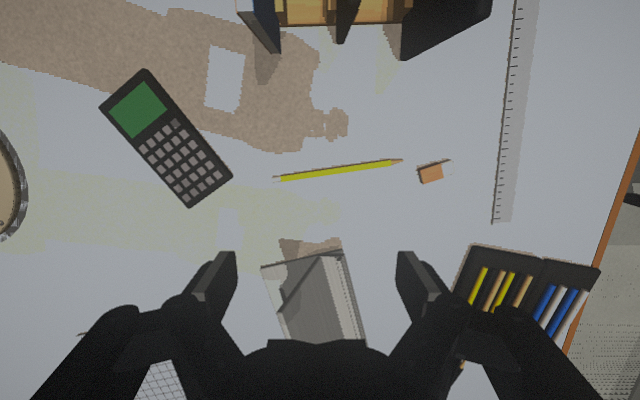

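Run:
```python
import cv2
a=cv2.imread("pics/scene0.png");b=cv2.imread("pics/side0.png");c=cv2.imread("pics/wrist0.png")
def crop(im,x0,x1,y0,y1,s,n):
    o=cv2.resize(im[y0:y1,x0:x1],None,fx=s,fy=s,interpolation=cv2.INTER_CUBIC)
    o=cv2.convertScaleAbs(o,alpha=1.6,beta=15)
    for x in range((x0+9)//10*10,x1,10):
        cv2.line(o,((x-x0)*s,0),((x-x0)*s,6 if x%50 else 14),(0,0,255),1)
        if x%20==0: cv2.putText(o,str(x),((x-x0)*s+2,24),0,.4,(0,0,255),1)
    for y in range((y0+9)//10*10,y1,10):
        cv2.line(o,(0,(y-y0)*s),(8,(y-y0)*s),(0,0,255),1)
        if y%20==0: cv2.putText(o,str(y),(10,(y-y0)*s+4),0,.4,(0,0,255),1)
    cv2.imwrite(f"pics/{n}.png",o)
crop(a,360,525,50,210,4,"z_scene_tab"); crop(a,165,305,170,310,4,"z_scene_stand")
crop(b,155,345,145,350,3-0,"z_side_tab"); crop(b,315,405,90,190,6,"z_side_stand")
crop(c,250,400,230,370,4,"z_wrist_stand")
```

```text
(no output)
```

View pics/z_scene_tab.png

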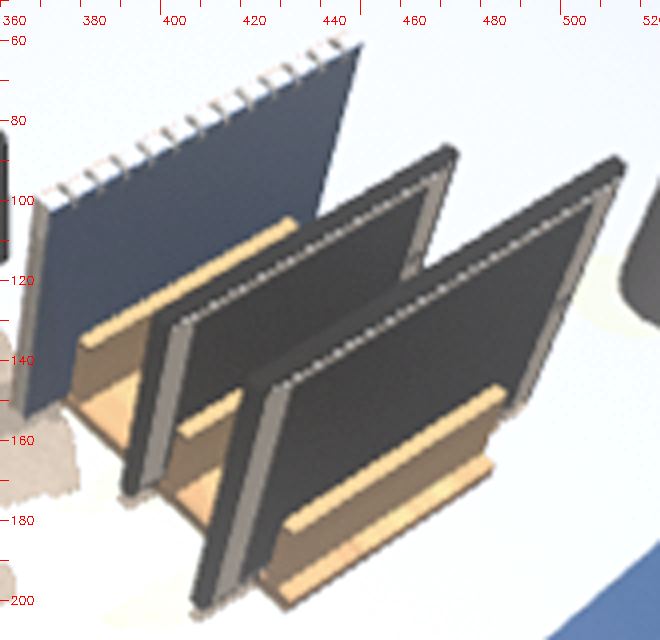

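View pics/z_scene_stand.png

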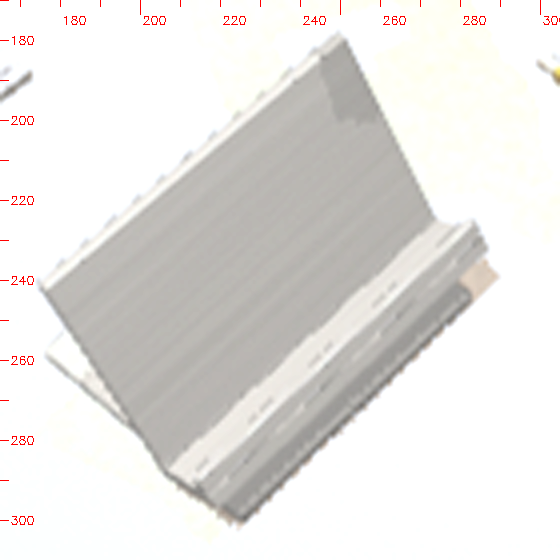

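View pics/z_side_tab.png

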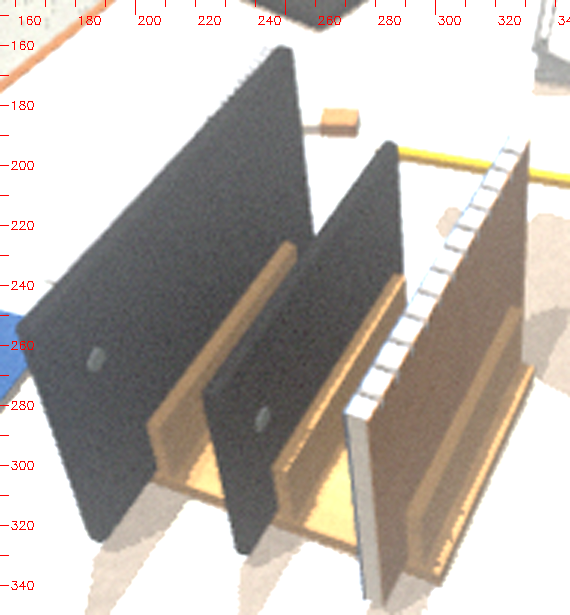

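View pics/z_side_stand.png

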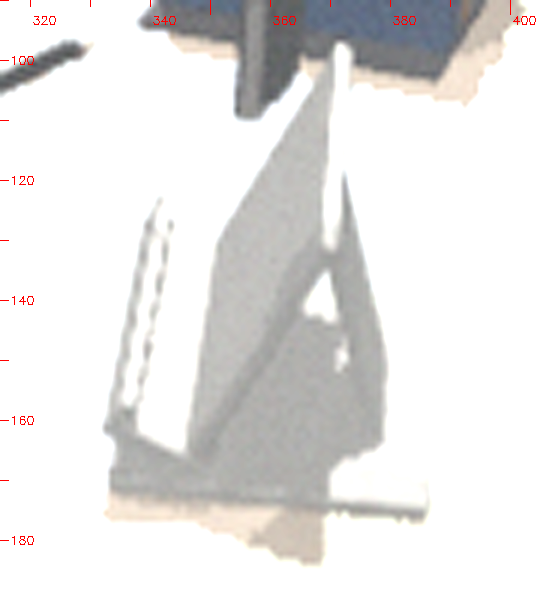

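View pics/z_wrist_stand.png

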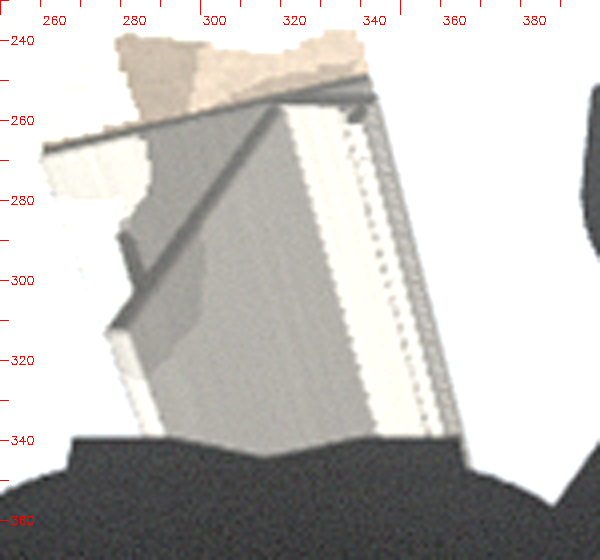

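```bash
cat > h.py <<'E'
import numpy as np,cv2,pickle
from scipy.optimize import least_squares
from scipy.spatial.transform import Rotation as R
def Rq(q): return R.from_quat([q[1],q[2],q[3],q[0]])
def proj(cal,P):
    Rw=Rq(cal["attitude"]).as_matrix(); Pc=(np.atleast_2d(P)-cal["origin"])@Rw
    return cv2.projectPoints(Pc,np.zeros(3),np.zeros(3),cal["camera_matrix"],cal["dist_coeffs"])[0][:,0]
def fit(cals,obs,p0,tilt=True):
    # obs: (cam, local mm, px) ; p: x y z yaw pitch roll
    def pose(p): return R.from_euler('ZYX',p[3:6])
    def f(p):
        if not tilt: p=np.r_[p[:2],0,p[2],0,0]
        r=pose(p); o=[]
        for c,l,u in obs:
            o.append((proj(cals[c],r.apply(np.array(l)/1000)+p[:3])[0]-u))
        return np.concatenate(o)
    s=least_squares(f,p0,loss='soft_l1'); return s.x,f(s.x).reshape(-1,2)
E
cat > fit1.py <<'E'
from h import *
from rig import arm
cals={n:arm.calibration(n) for n in ["scene","side","wrist"]}
pickle.dump(cals,open("cals0.pkl","wb"))
def z(x0,y0,s,X,Y): return np.array([x0+(X+.5)/s-.5,y0+(Y+.5)/s-.5])
A=lambda X,Y:z(360,50,4,X,Y); B=lambda X,Y:z(155,145,3,X,Y)
t=5.5
obs=[("scene",[-t,-120,0],A(193,602)),("scene",[t,-120,0],A(212,618)),("scene",[-t,-120,165],A(243,376)),
("scene",[-t,120,165],A(617,154)),("scene",[t,120,165],A(627,168)),("scene",[t,120,0],A(519,412)),
("side",[-t,120,165],B(17,328)),("side",[-t,120,0],B(93,542)),("side",[-t,-120,165],B(290,44))]
p,r=fit(cals,obs,[.6,.35,.012,0,0,0]); print("tab",p.round(4),np.degrees(p[3:]).round(2)); print(r.round(1))
s25,c25=np.sin(np.radians(25)),np.cos(np.radians(25))
top=lambda y:[-110*s25,y,30+110*c25]; cor=lambda y:[0,y,30]
lip=lambda y:[26*c25-10*s25,y,30+26*s25+10*c25]
A=lambda X,Y:z(165,170,4,X,Y);B=lambda X,Y:z(315,90,6,X,Y);C=lambda X,Y:z(250,230,4,X,Y)
obs=[("scene",top(-85),A(44,290)),("scene",top(85),A(347,40)),("scene",cor(-85),A(168,468)),("scene",cor(85),A(437,222)),
("wrist",cor(85),C(283,105)),("wrist",top(85),C(133,330)),("side",cor(85),B(190,460)),("side",top(85),B(325,250)),("side",top(-85),B(338,45)),("side",cor(-85),B(220,235))]
p,r=fit(cals,obs,[.6,-.05,0],tilt=False); print("stand",p.round(4),np.degrees(p[2])); print(r.round(1))
p,r=fit(cals,obs,[.6,-.05,0,0,0,0]); print("stand6",p.round(4),np.degrees(p[3:])); print(r.round(1))
E
python3 fit1.py
```

```text
tab [ 0.6299  0.2523  0.013   0.0171 -0.0139 -0.0026] [ 0.98 -0.79 -0.15]
[[-0.7  0.9]
 [-1.7  0.5]
 [ 0.3 -0.1]
 [ 0.5  0.2]
 [ 2.5 -0.2]
 [ 5.1 -1.5]
 [ 1.7  0.5]
 [ 0.1 -0.1]
 [ 0.  -0.2]]
stand [ 0.5535 -0.2005  0.2466] 14.128386758960959
[[-0.3 -0.6]
 [-0.4 -1.2]
 [-0.9  0.6]
 [ 0.1 -0.5]
 [ 0.5 -0.2]
 [-2.3 -0.2]
 [-2.3 -1.2]
 [-1.6 -1.4]
 [-0.5 -0.7]
 [-1.4  0.7]]
stand6 [ 0.5512 -0.2014 -0.0021  0.2399  0.0237  0.0025] [13.7436871   1.35791664  0.14422013]
[[-0.3  0. ]
 [ 0.  -0.4]
 [-1.8  0.6]
 [-0.5 -0.1]
 [-0.2 -0.4]
 [-1.  -0.6]
 [-1.9 -0.6]
 [-2.2 -1.2]
 [-0.5 -0.3]
 [-0.6  1.5]]
```

Run:
```python
from h import *
from rig import arm
s=arm.get_state(); print(Rq(s["ee_rot"]).as_matrix().round(3)) # columns tool axes
```

```text
[[ 0.    -0.001  1.   ]
 [-1.     0.     0.   ]
 [-0.    -1.    -0.001]]
```

Request:
{"fn": "send_rows", "kwargs": {
  "plan": [
    [0,4.5,0,0,0],
    [0,4.5,0,0,0],
    [0,4.5,0,0,0],
    [0,4.5,-2,0,0],
    [0,0,0,0,0]
  ]
}}

```text
time: 0.78
ee_pos: [0.5244, -0.1846, 0.2498]
ee_rot: [-0.5, 0.501, -0.501, 0.498]
wrist_force: [-0.0, 1.0, 0.2]
finger_gap: 0.0853
```

```bash
cat > look.py <<'E'
from h import *
from rig import arm
import sys
tag=sys.argv[1]
for n in sys.argv[2:]:
    s=arm.get_state(); cal=arm.calibration(n); f=arm.grab_frame(n)
    cv2.imwrite(f"pics/{n}{tag}.png",f[:,:,::-1]); pickle.dump((cal,s),open(f"pics/{n}{tag}.pkl","wb"))
print(s["time"],s["ee_pos"].round(4),R.as_euler(Rq(s["ee_rot"]),'xyz',degrees=True).round(2),s["finger_gap"],s["wrist_force"].round(2))
E
python3 look.py 1 wrist
```

```text
0.775 [ 0.5244 -0.1846  0.2498] [-90.19   0.1  -89.89] 0.08526143669990319 [-0.01  0.97  0.25]
```

View pics/wrist1.png

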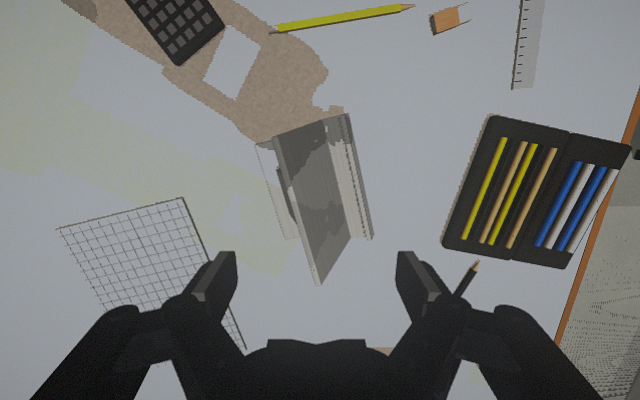

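The stand fills about (255..372, 112..285), fully visible. I'll zoom for its corners.

```bash
cat > crop.py <<'E'
import cv2,sys
n,x0,x1,y0,y1,s,out=sys.argv[1:]; x0,x1,y0,y1,s=map(int,(x0,x1,y0,y1,s))
im=cv2.imread(f"pics/{n}.png")
o=cv2.resize(im[y0:y1,x0:x1],None,fx=s,fy=s,interpolation=cv2.INTER_CUBIC)
o=cv2.convertScaleAbs(o,alpha=1.3,beta=10)
for x in range((x0+9)//10*10,x1,10):
    cv2.line(o,((x-x0)*s,0),((x-x0)*s,6),(0,0,255),1); cv2.putText(o,str(x),((x-x0)*s+2,20),0,.35,(0,0,255),1)
for y in range((y0+9)//10*10,y1,10):
    cv2.line(o,(0,(y-y0)*s),(8,(y-y0)*s),(0,0,255),1); cv2.putText(o,str(y),(10,(y-y0)*s+4),0,.35,(0,0,255),1)
cv2.imwrite(f"pics/{out}.png",o)
E
python3 crop.py wrist1 250 380 105 205 6 w1a; python3 crop.py wrist1 250 380 195 295 6 w1b
```

```text
(no output)
```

View pics/w1a.png

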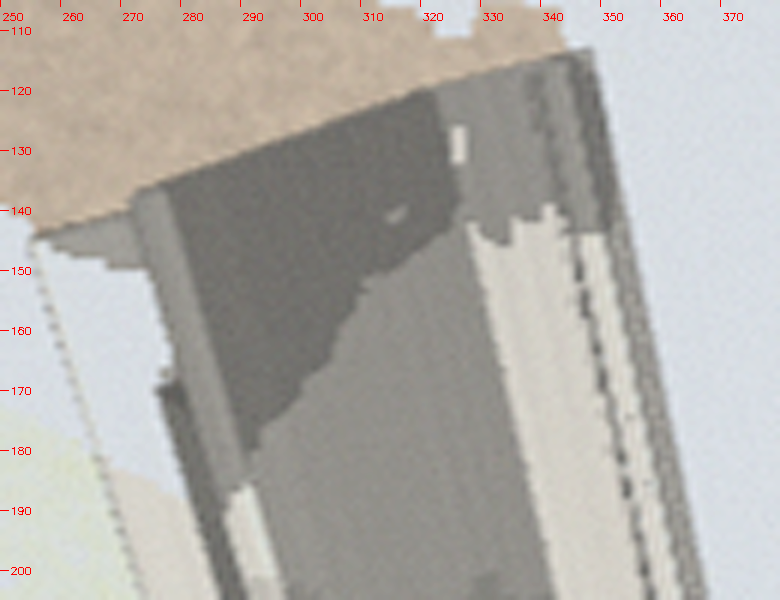

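View pics/w1b.png

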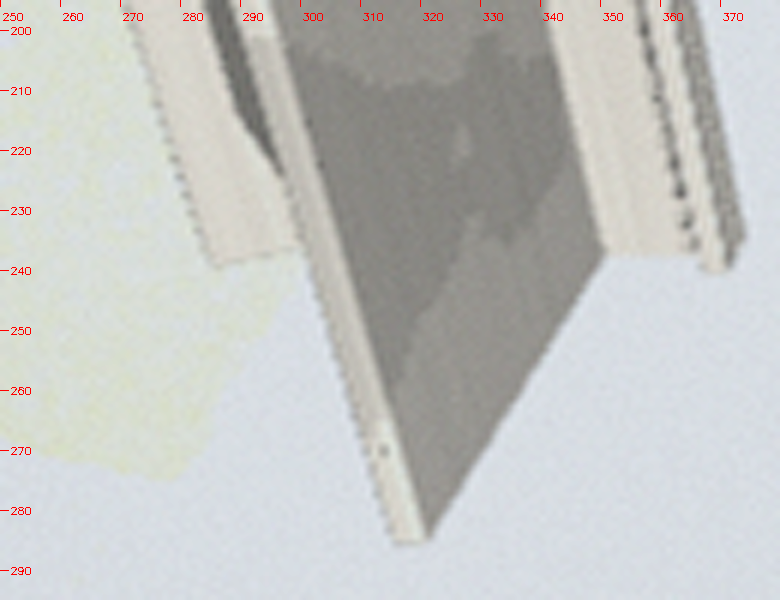

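```bash
cat > fit2.py <<'E'
from h import *
cals=pickle.load(open("cals0.pkl","rb")); cals["w1"]=pickle.load(open("pics/wrist1.pkl","rb"))[0]
def z(x0,y0,s,X,Y): return np.array([x0+(X+.5)/s-.5,y0+(Y+.5)/s-.5])
s25,c25=np.sin(np.radians(25)),np.cos(np.radians(25))
top=lambda y:[-110*s25,y,30+110*c25]; cor=lambda y:[0,y,30]
A=lambda X,Y:z(165,170,4,X,Y);B=lambda X,Y:z(315,90,6,X,Y);C=lambda X,Y:z(250,230,4,X,Y)
D=lambda X,Y:z(250,105,6,X,Y);E=lambda X,Y:z(250,195,6,X,Y)
o1=[("scene",top(-85),A(44,290)),("scene",top(85),A(347,40)),("scene",cor(-85),A(168,468)),("scene",cor(85),A(437,222)),
("side",cor(85),B(190,460)),("side",top(85),B(325,250)),("side",top(-85),B(338,45)),("side",cor(-85),B(220,235))]
o2=[("w1",cor(85),D(434,88)),("w1",top(85),D(165,183)),("w1",cor(-85),E(604,250)),("w1",top(-85),E(428,538))]
for o in (o2,o1+o2,[x for x in o1+o2 if x[0]!='side']):
    p,r=fit(cals,o,[.55,-.2,.24],tilt=False); print("stand",p.round(4),np.degrees(p[2]).round(2)); print(r.round(1).tolist())
E
python3 fit2.py
```

```text
stand [ 0.5543 -0.1996  0.2531] 14.5
[[0.6, -0.8], [-0.7, -0.2], [0.6, 0.4], [-0.2, 1.0]]
stand [ 0.5538 -0.1998  0.252 ] 14.44
[[0.2, -0.4], [-0.2, -1.3], [-0.3, 0.7], [0.3, -0.7], [-2.4, -1.1], [-1.6, -1.4], [-0.8, -0.7], [-1.8, 0.8], [0.3, -0.6], [-1.1, -0.0], [0.2, 0.6], [-0.8, 1.2]]
stand [ 0.5544 -0.1999  0.2511] 14.39
[[0.4, -0.1], [-0.0, -1.0], [-0.2, 0.9], [0.5, -0.4], [0.8, -0.6], [-0.5, -0.1], [0.5, 0.7], [-0.4, 1.2]]
```

Request:
{"fn": "send_rows", "kwargs": {
  "plan": [
    [0,-4.8,-0.5,1,0],
    [0,-4.8,-0.5,1,0],
    [0,-4.8,-0.5,1,0],
    [0,-4.8,-0.5,1,0],
    [0,-4.8,-0.5,1,0],
    [0,-4.8,-0.5,1,0],
    [0,-4.8,-0.5,1,0],
    [0,-4.0,-0.5,1,0],
    [0,0,0,0,0]
  ]
}}

```text
time: 1.95
ee_pos: [0.5979, 0.2175, 0.2846]
ee_rot: [-0.501, 0.506, -0.503, 0.49]
wrist_force: [0.0, -1.4, -0.4]
finger_gap: 0.0852
```

```bash
python3 look.py 2 wrist;python3 crop.py wrist2 250 450 0 400 2 w2
```

```text
1.95 [0.5979 0.2175 0.2846] [-90.98   0.41 -89.21] 0.08520165646007896 [ 0.04 -1.42 -0.45]
```

View pics/wrist2.png

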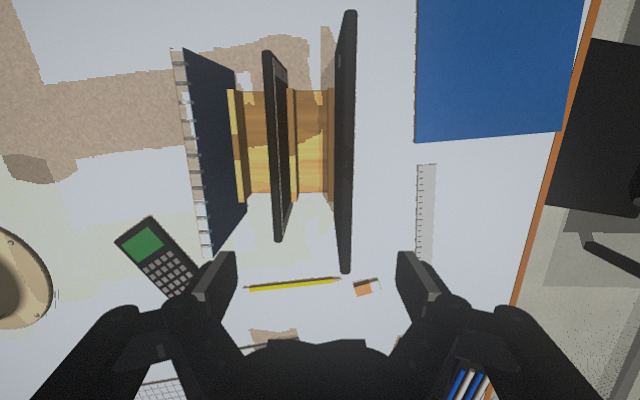

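```bash
python3 crop.py wrist2 320 370 0 60 10 w2a;python3 crop.py wrist2 320 370 230 285 10 w2b
```

```text
(no output)
```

View pics/w2a.png

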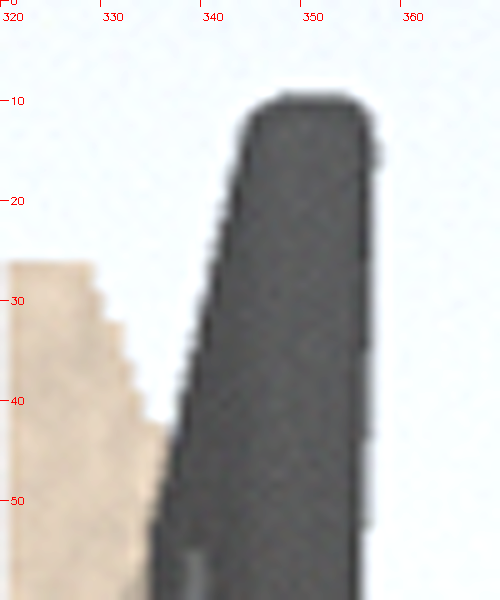

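View pics/w2b.png

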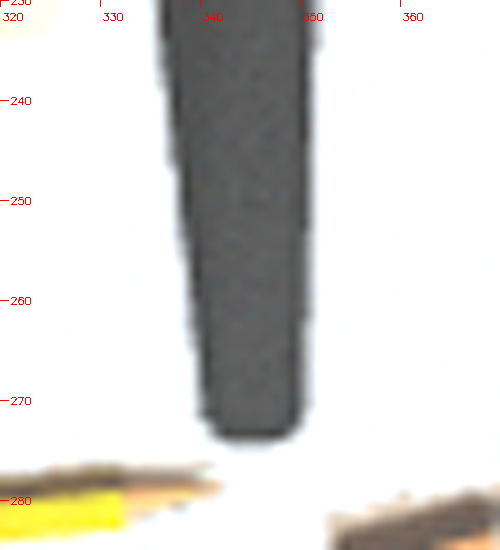

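```bash
cat >> h.py <<'E'
def ray_plane(cal,uv,zp):
    u=cv2.undistortPoints(np.array([[uv]],float),cal["camera_matrix"],cal["dist_coeffs"])[0,0]
    d=Rq(cal["attitude"]).apply([u[0],u[1],1]); o=cal["origin"]; return o+d*(zp-o[2])/d[2]
E
python3 - <<'E'
from h import *
c,s=pickle.load(open("pics/wrist2.pkl","rb"))
P={k:ray_plane(c,uv,.177) for k,uv in dict(fp=(356.8,9.2),fm=(349.8,274),bp=(344.2,9.2),bm=(340.3,274)).items()}
for k,v in P.items(): print(k,v.round(4))
f=P['fp']-P['fm']; print("len",np.linalg.norm(f),"yaw",np.degrees(np.arctan2(-f[0],f[1])), "mid",sum(P.values())/4)
from rig import arm
s=arm.get_state();print(s["ee_pos"],Rq(s["ee_rot"]).as_matrix().round(4))
E
cat >> fit1.py <<'E'
E
```

```text
fp [0.627  0.3716 0.177 ]
fm [0.6337 0.1331 0.177 ]
bp [0.6172 0.3715 0.177 ]
bm [0.6238 0.1328 0.177 ]
len 0.2386481590155457 yaw 1.607689666799057 mid [0.62542297 0.25226734 0.177     ]
[0.59780562 0.21617836 0.28455761] [[ 0.0125 -0.0177  0.9998]
 [-0.9999  0.0066  0.0126]
 [-0.0068 -0.9998 -0.0176]]
```

Request:
{"fn": "send_rows", "kwargs": {
  "plan": [
    [0.5,-1.8,0,1.4,-0.015],
    [0.5,-1.8,0,1.35,0],
    [0.5,0,0,0,0],
    [0.5,0,1,0,0],
    [0.5,0,2,0,0],
    [0.5,0,2,0,0],
    [0.5,0,1,0,0],
    [0.5,0,0,0,0]
  ]
}}

```text
time: 3.0
ee_pos: [0.6201, 0.2488, 0.2201]
ee_rot: [-0.501, 0.51, -0.501, 0.487]
wrist_force: [0.6, 0.2, 0.5]
finger_gap: 0.0427
```

```bash
python3 look.py 3 wrist side; python3 -c "
from h import *
from rig import arm
s=arm.get_state();print(s['ee_pos'],Rq(s['ee_rot']).as_matrix().round(4))"
```

```text
3.05 [0.6204 0.2488 0.2207] [-91.24   0.28 -88.64] 0.04258450455389307 [-0.85  0.35  0.64]
[0.62061771 0.24900871 0.22116299] [[ 0.0239 -0.0209  0.9995]
 [-0.9997  0.0047  0.024 ]
 [-0.0052 -0.9998 -0.0207]]
```

View pics/wrist3.png

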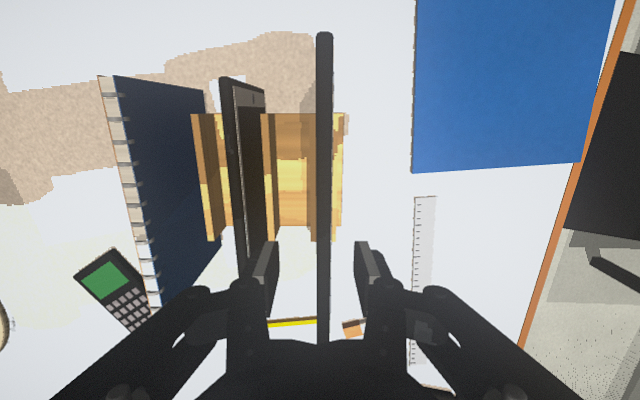

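View pics/side3.png

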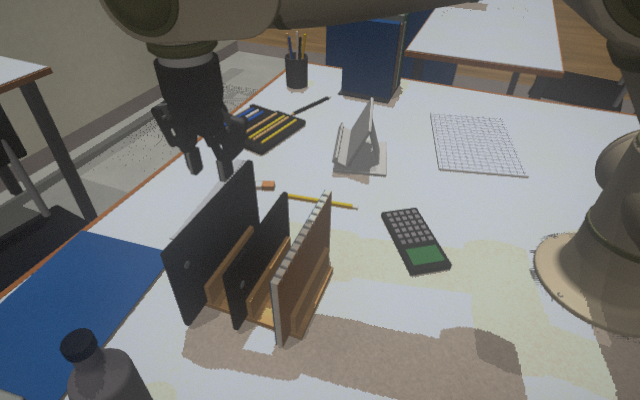

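Request:
{"fn": "send_rows", "kwargs": {
  "plan": [
    [0.5,-0.3,0,0.6,0],
    [0.5,0,1.5,0,0],
    [0.5,0,2,0,0],
    [0.5,0,1.7,0,0],
    [0.5,0,0.5,0,0],
    [0.5,0,0,0,0]
  ]
}}

```text
time: 3.85
ee_pos: [0.6261, 0.2529, 0.161]
ee_rot: [-0.502, 0.51, -0.5, 0.488]
wrist_force: [-0.4, -0.0, 0.2]
finger_gap: 0.0426
```

```bash
python3 look.py 4 wrist side; python3 crop.py side4 150 320 100 230 4 s4
```

```text
3.9 [0.6262 0.2529 0.1613] [-91.09   0.31 -88.61] 0.0426677481152198 [-0.38 -0.36 -0.14]
```

View pics/wrist4.png

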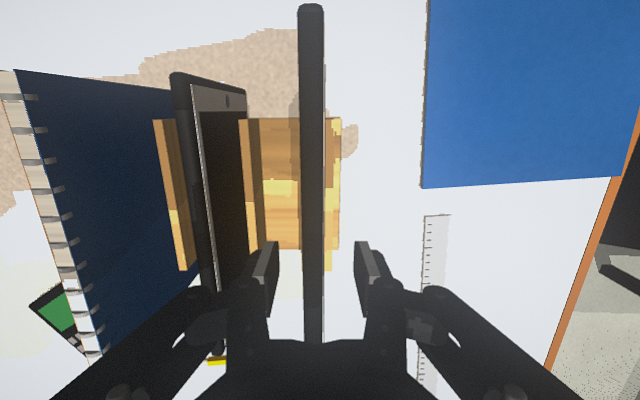

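View pics/s4.png

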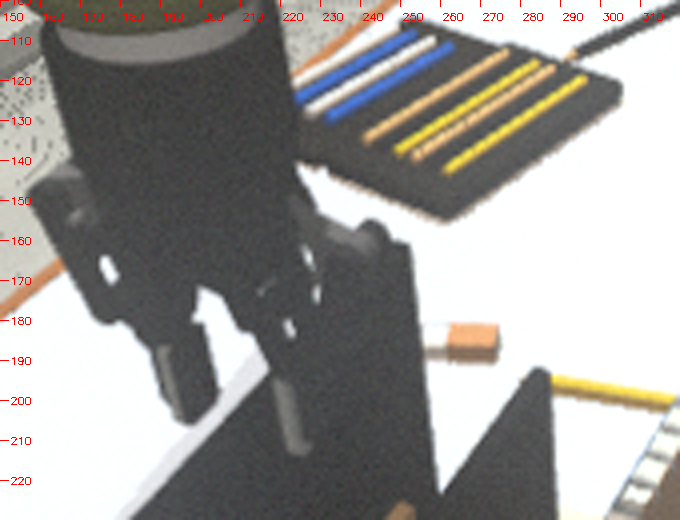

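Request:
{"fn": "send_rows", "kwargs": {
  "plan": [
    [0.8,0,0,0,0],
    [1,0,0,0,0],
    [1,0,0,0,0],
    [1,0,0,0,0],
    [1,0,0,0,0]
  ],
  "grip_force": 60
}}

```text
time: 4.58
ee_pos: [0.6267, 0.2531, 0.1629]
ee_rot: [-0.503, 0.509, -0.499, 0.488]
wrist_force: [0.8, -0.6, -0.9]
finger_gap: 0.0093
```

Request:
{"fn": "send_rows", "kwargs": {
  "plan": [
    [1,0,-0.5,0,0],
    [1,0,-1,0,0],
    [1,0,-1.5,0,0],
    [1,0,-2,0,0],
    [1,0,0,0,0]
  ]
}}

```text
time: 5.2
ee_pos: [0.6275, 0.2527, 0.216]
ee_rot: [-0.503, 0.509, -0.5, 0.488]
wrist_force: [-0.0, -0.1, -4.2]
finger_gap: 0.0094
```

```bash
python3 look.py 5 side; python3 crop.py side5 140 340 80 330 3 s5
```

```text
5.2 [0.6275 0.2527 0.216 ] [-90.97   0.33 -88.61] 0.009352881912699094 [-0.04 -0.08 -4.19]
```

View pics/s5.png

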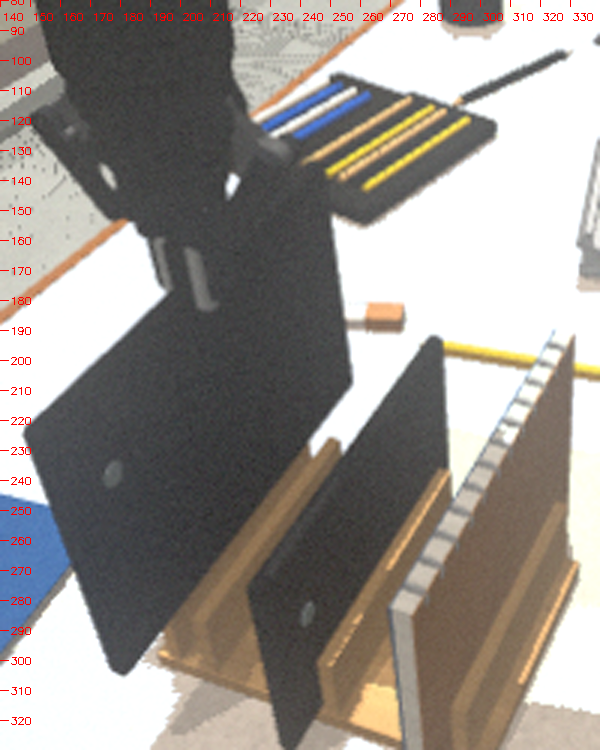

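Request:
{"fn": "send_rows", "kwargs": {
  "plan": [
    [1,0,-1.5,0,0],
    [1,0,-2,0,0],
    [1,1,-1.5,0,0],
    [1,2,-0.5,0,0],
    [1,3,0,0,0],
    [1,3.5,0,0,0],
    [1,3.5,0,0,0],
    [1,3.5,0,0,-0.03],
    [1,3.5,0,-0.5,-0.05],
    [1,3.5,0,-1,-0.05]
  ]
}}

```text
time: 6.5
ee_pos: [0.6202, 0.0014, 0.2687]
ee_rot: [-0.532, 0.543, -0.467, 0.452]
wrist_force: [0.8, -0.2, -4.5]
finger_gap: 0.0092
```

```bash
cat > st.py <<'E'
from h import *
from rig import arm
s=arm.get_state(); M=Rq(s['ee_rot']).as_matrix()
o=np.array([.5542,-.1998,0]); y=np.radians(14.42); c,sn=np.cos(y),np.sin(y)
S=np.array([[c,-sn,0],[sn,c,0],[0,0,1]])
loc=S.T@(s['ee_pos']-o); print('t',s['time'],'world',s['ee_pos'].round(4),'stand-local mm',(loc*1e3).round(1),'gap',round(s['finger_gap'],4))
print('tool yaw',np.degrees(np.arctan2(M[1,2],M[0,2])).round(2),'tilt(local up axis)',(S.T@-M[:,1]).round(4),'F local',(S.T@s['wrist_force']).round(2),'T',(S.T@s['wrist_torque']).round(3))
print('tool axes in local (cols x,y,z)\n',(S.T@M).round(3))
E
python3 st.py
```

```text
t 6.5 world [0.6202 0.0014 0.2687] stand-local mm [114.  178.4 268.7] gap 0.0092
tool yaw 8.96 tilt(local up axis) [ 0.0251 -0.0089  0.9996] F local [ 0.75 -0.44 -4.51] T [-0.003 -0.036  0.038]
tool axes in local (cols x,y,z)
 [[-0.095 -0.025  0.995]
 [-0.995  0.009 -0.095]
 [-0.006 -1.    -0.026]]
```

Request:
{"fn": "send_rows", "kwargs": {
  "plan": [
    [1,3.3,0,-1.5,-0.04],
    [1,3.3,0,-1.7,-0.03],
    [1,3.3,0,-1.7,-0.02],
    [1,3.0,0,-1.6,0],
    [1,2.5,0,-1.3,0],
    [1,1.5,0,-0.6,0],
    [1,0,0,0,0],
    [1,0,0,0,0]
  ]
}}

```text
time: 7.5
ee_pos: [0.5666, -0.1965, 0.2678]
ee_rot: [-0.55, 0.562, -0.446, 0.427]
wrist_force: [0.4, -0.7, -4.1]
finger_gap: 0.0092
```

```bash
python3 st.py; python3 look.py 6 wrist scene side
```

```text
t 7.5 world [ 0.5666 -0.1965  0.2678] stand-local mm [1.280e+01 1.000e-01 2.678e+02] gap 0.0092
tool yaw 13.8 tilt(local up axis) [ 0.0297 -0.0112  0.9995] F local [ 0.25 -0.8  -4.08] T [-0.011 -0.032  0.015]
tool axes in local (cols x,y,z)
 [[-0.011 -0.03   0.999]
 [-1.     0.011 -0.011]
 [-0.011 -0.999 -0.03 ]]
7.6 [ 0.5667 -0.1963  0.2678] [-91.71   0.61 -76.2 ] 0.00944882484068341 [ 0.13 -0.48 -3.72]
```

View pics/wrist6.png

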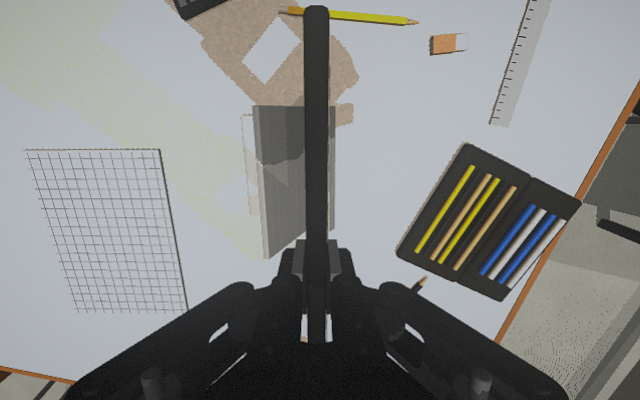

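View pics/scene6.png

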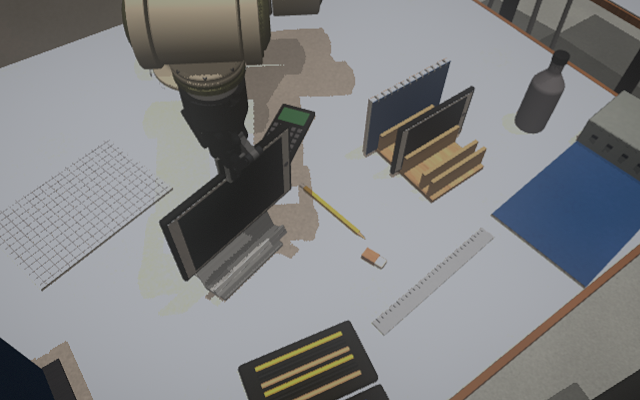

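View pics/side6.png

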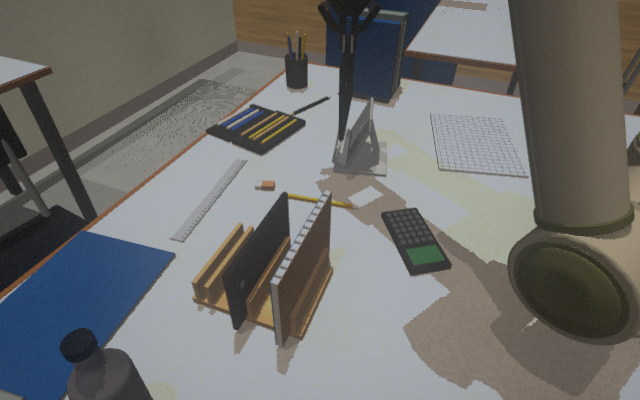

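```bash
python3 crop.py scene6 150 310 120 300 4 s6a; python3 crop.py side6 310 400 20 180 4 s6b;python3 crop.py wrist6 280 360 0 60 8 s6c
```

View pics/s6a.png

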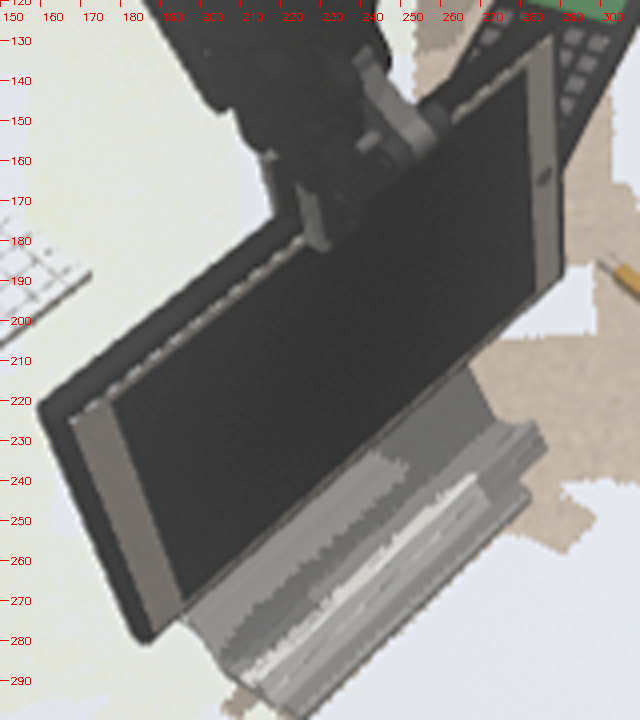

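View pics/s6b.png

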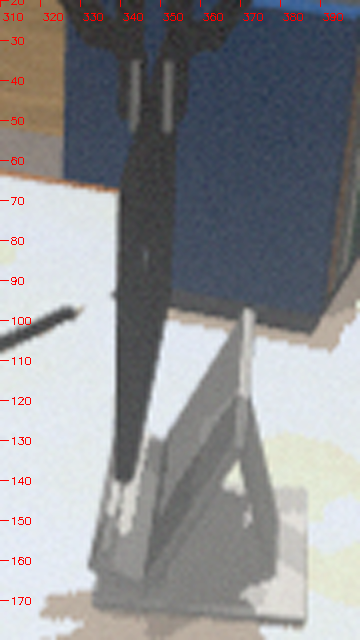

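View pics/s6c.png

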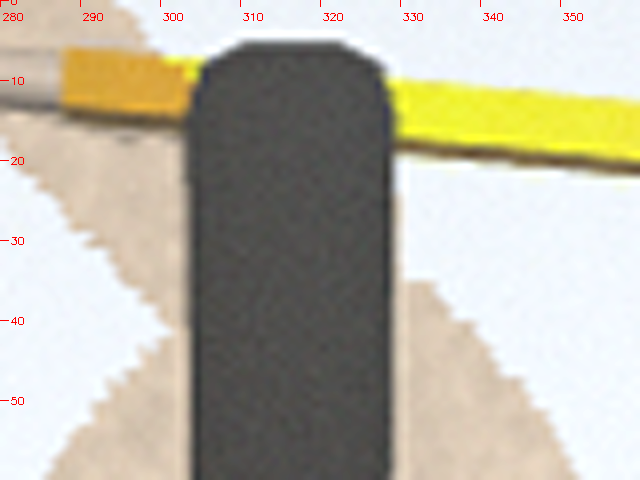

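```bash
cat > fit6.py <<'E'
from h import *
cals={n:pickle.load(open(f"pics/{n}6.pkl","rb"))[0] for n in ["scene","side","wrist"]}
def z(x0,y0,s,X,Y): return np.array([x0+(X+.5)/s-.5,y0+(Y+.5)/s-.5])
A=lambda X,Y:z(150,120,4,X,Y);B=lambda X,Y:z(310,20,4,X,Y);C=lambda X,Y:z(280,0,8,X,Y)
t=5.5
obs=[("scene",[-t,-120,165],A(37,403)),("scene",[t,-120,0],A(150,646)),("scene",[t,120,0],A(565,272)),("scene",[t,120,165],A(552,36)),
("side",[t,120,0],B(115,483)),("side",[-t,120,0],B(133,483)),("wrist",[t,120,165],C(394,40)),("wrist",[-t,120,165],C(187,40))]
p,r=fit(cals,obs,[.56,-.2,.12,.25,0,0]); print(p.round(4),np.degrees(p[3:]).round(2)); print(r.round(1).tolist())
y=np.radians(14.42); S=np.array([[np.cos(y),-np.sin(y),0],[np.sin(y),np.cos(y),0],[0,0,1]])
o=np.array([.5542,-.1998,0]);top=R.from_euler('ZYX',p[3:]).apply([0,0,.165])+p[:3]
print("local bottom",(S.T@(p[:3]-o)*1e3).round(1),"top",(S.T@(top-o)*1e3).round(1))
E
python3 fit6.py
```

```text
[ 0.5605 -0.1969  0.1163  0.2457  0.0467  0.0161] [14.08  2.67  0.92]
[[-1.6, 2.5], [-0.9, 1.1], [0.1, 0.2], [2.1, -4.8], [-0.2, 0.4], [0.4, 0.6], [0.7, -0.1], [-0.8, -0.1]]
local bottom [  6.8   1.2 116.3] top [ 14.5  -1.5 281.1]
```

Request:
{"fn": "send_rows", "kwargs": {
  "plan": [
    [1,0.1,0,0.4,-0.011],
    [1,0,1,0,0],
    [1,0,2,0,0],
    [1,0,2,0,0],
    [1,0,1.3,0,0],
    [1,0,0.6,0,0],
    [1,0,0,0,0]
  ]
}}

```text
time: 8.52
ee_pos: [0.5693, -0.1941, 0.1945]
ee_rot: [-0.554, 0.566, -0.442, 0.422]
wrist_force: [0.8, -0.8, -4.2]
finger_gap: 0.0091
```

```bash
python3 st.py; python3 look.py 7 side scene; python3 crop.py scene7 150 310 140 310 4 s7a; python3 crop.py side7 310 400 60 180 6 s7b
```

```text
t 8.525 world [ 0.5693 -0.1941  0.1945] stand-local mm [ 16.1   1.7 194.5] gap 0.0091
tool yaw 14.67 tilt(local up axis) [ 0.0303 -0.0116  0.9995] F local [ 0.56 -0.94 -4.18] T [-0.018 -0.057  0.021]
tool axes in local (cols x,y,z)
 [[ 0.004 -0.03   1.   ]
 [-1.     0.012  0.004]
 [-0.012 -0.999 -0.03 ]]
8.575 [ 0.5695 -0.1942  0.1949] [-91.7    0.65 -75.35] 0.009500513019831762 [-0.48  0.35 -3.87]
```

View pics/s7a.png

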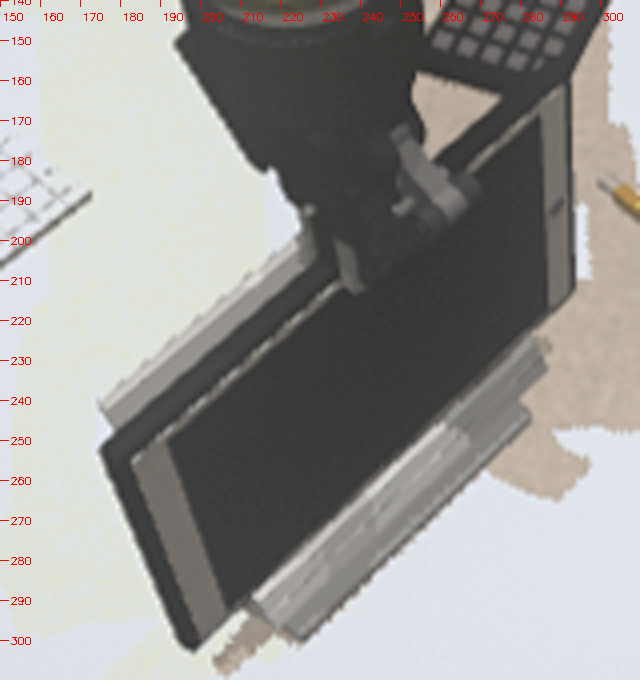

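View pics/s7b.png

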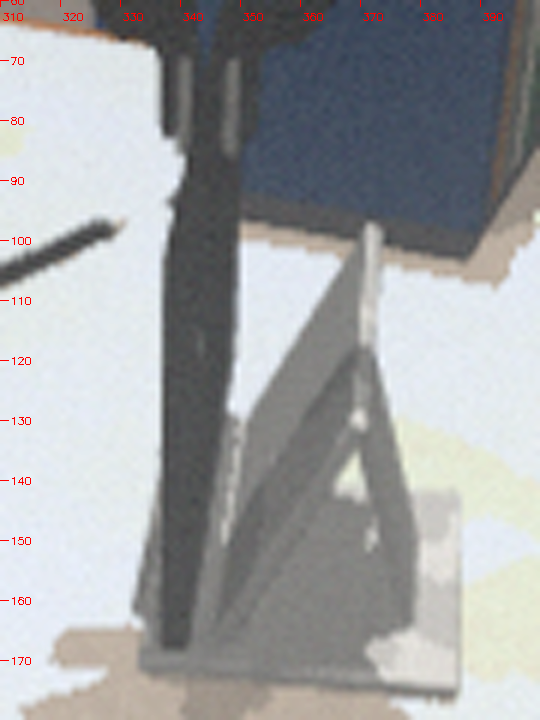

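Request:
{"fn": "send_rows", "kwargs": {
  "plan": [
    [1,0.25,0,-0.5,0],
    [1,0,0,0,0],
    [1,0,0.3,0,0],
    [1,0,0.2,0,0],
    [1,0,0,0,0]
  ]
}}

```text
time: 9.25
ee_pos: [0.5653, -0.1985, 0.1912]
ee_rot: [-0.554, 0.565, -0.441, 0.424]
wrist_force: [0.9, 0.2, -4.0]
finger_gap: 0.0093
```

```bash
python3 st.py
```

```text
t 9.25 world [ 0.5653 -0.1985  0.1912] stand-local mm [ 11.   -1.5 191.2] gap 0.0093
tool yaw 14.66 tilt(local up axis) [ 0.0278 -0.0091  0.9996] F local [ 0.89  0.02 -4.01] T [-0.098 -0.031  0.014]
tool axes in local (cols x,y,z)
 [[ 0.004 -0.028  1.   ]
 [-1.     0.009  0.004]
 [-0.009 -1.    -0.028]]
```

Request:
{"fn": "send_rows", "kwargs": {
  "plan": [
    [1,0,0.2,0,0],
    [1,0,0.2,0,0],
    [1,0,0,0,0]
  ]
}}

```text
time: 9.62
ee_pos: [0.5652, -0.1985, 0.1872]
ee_rot: [-0.554, 0.565, -0.441, 0.424]
wrist_force: [0.3, 0.3, -2.3]
finger_gap: 0.0094
```

```bash
python3 st.py
```

```text
t 9.625 world [ 0.5652 -0.1985  0.1872] stand-local mm [ 11.   -1.5 187.2] gap 0.0094
tool yaw 14.67 tilt(local up axis) [ 0.0276 -0.0089  0.9996] F local [ 0.32  0.24 -2.34] T [-0.014  0.066 -0.012]
tool axes in local (cols x,y,z)
 [[ 0.004 -0.028  1.   ]
 [-1.     0.009  0.004]
 [-0.009 -1.    -0.028]]
```

Request:
{"fn": "send_rows", "kwargs": {
  "plan": [
    [1,0,0.15,0,0],
    [1,0,0,0,0]
  ],
  "grip_force": 25
}}

```text
time: 9.88
ee_pos: [0.5656, -0.1984, 0.1872]
ee_rot: [-0.554, 0.565, -0.44, 0.424]
wrist_force: [-1.1, -0.3, -3.1]
finger_gap: 0.009
```

```bash
python3 st.py;python3 look.py 8 scene side wrist; python3 crop.py scene8 150 310 140 310 4 s8a; python3 crop.py side8 310 400 60 180 6 s8b
```

```text
t 9.875 world [ 0.5656 -0.1984  0.1872] stand-local mm [ 11.4  -1.4 187.2] gap 0.009
tool yaw 14.67 tilt(local up axis) [ 0.0258 -0.0076  0.9996] F local [-1.12 -0.06 -3.13] T [ 0.028  0.155 -0.073]
tool axes in local (cols x,y,z)
 [[ 0.004 -0.026  1.   ]
 [-1.     0.008  0.004]
 [-0.008 -1.    -0.026]]
9.975 [ 0.5656 -0.1983  0.1871] [-91.49   0.47 -75.34] 0.009250101120007433 [-1.26  1.54  0.37]
```

View pics/s8a.png

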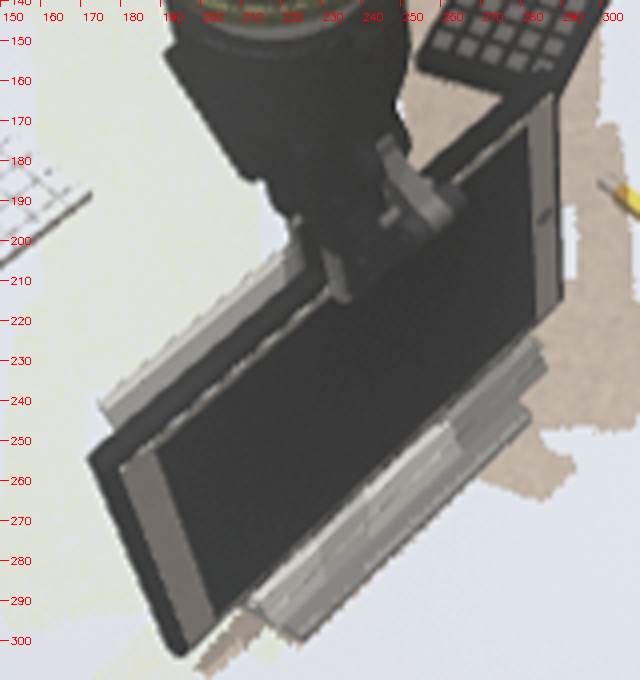

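View pics/s8b.png

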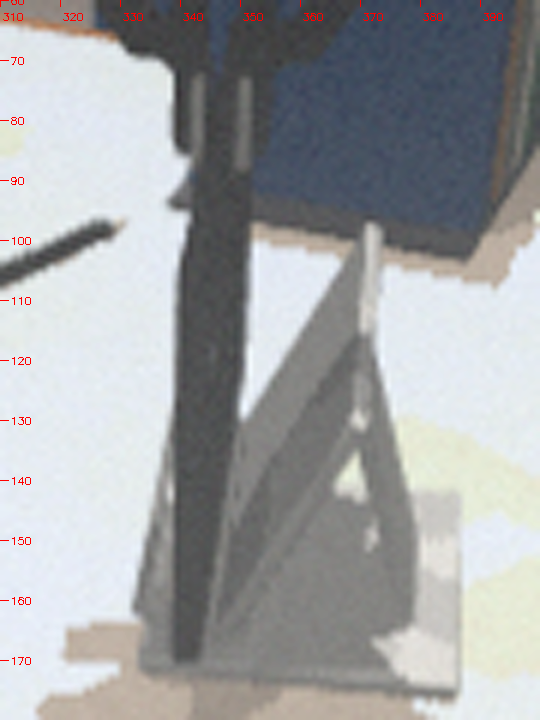

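Run:
```python
import numpy as np
s,c=np.sin(np.radians(25)),np.cos(np.radians(25))
def tcp(th):
    a=np.radians(th);ph=np.radians(25-th)
    heel=np.array([0,30])+11*np.sin(ph)*np.array([-s,c])
    M=heel+5.5*np.array([np.cos(a),np.sin(a)])+158*np.array([-np.sin(a),np.cos(a)])
    return M-[1,6.75]
for th in [-2.5,0,2.5,5,7.5,10,12.5,15,17.5,20,22.5,25]: print(th,tcp(th).round(1))
```

```text
-2.5 [  9.2 185.5]
0 [  2.5 185.5]
2.5 [ -4.2 185.2]
5 [-10.9 184.5]
7.5 [-17.6 183.6]
10 [-24.2 182.4]
12.5 [-30.8 180.9]
15 [-37.4 179. ]
17.5 [-43.9 176.9]
20 [-50.3 174.5]
22.5 [-56.6 171.8]
25 [-62.8 168.8]
```

Request:
{"fn": "send_rows", "kwargs": {
  "plan": [
    [1,0,0.1,-0.2,0],
    [1,0,0.05,-0.3,0],
    [1,0,0,0,0]
  ],
  "grip_force": 20
}}

```text
time: 10.4
ee_pos: [0.5605, -0.1997, 0.1853]
ee_rot: [-0.554, 0.565, -0.44, 0.424]
wrist_force: [-0.7, 0.6, -4.7]
finger_gap: 0.0095
```

```bash
python3 st.py
```

```text
t 10.4 world [ 0.5605 -0.1997  0.1853] stand-local mm [  6.1  -1.5 185.3] gap 0.0095
tool yaw 14.67 tilt(local up axis) [ 0.0256 -0.008   0.9996] F local [-0.55  0.81 -4.72] T [-0.036 -0.113 -0.04 ]
tool axes in local (cols x,y,z)
 [[ 0.004 -0.026  1.   ]
 [-1.     0.008  0.004]
 [-0.008 -1.    -0.026]]
```

Request:
{"fn": "send_rows", "kwargs": {
  "plan": [
    [1,0,0,-0.3,0],
    [1,0,0,0,0]
  ]
}}

```text
time: 10.65
ee_pos: [0.558, -0.2005, 0.1853]
ee_rot: [-0.555, 0.564, -0.44, 0.425]
wrist_force: [1.9, 0.3, -2.6]
finger_gap: 0.0092
```

```bash
python3 st.py; python3 look.py 9 side; python3 crop.py side9 310 400 60 180 6 s9b
```

```text
t 10.65 world [ 0.558  -0.2005  0.1853] stand-local mm [  3.5  -1.6 185.3] gap 0.0092
tool yaw 14.65 tilt(local up axis) [ 0.0237 -0.0079  0.9997] F local [ 1.93 -0.18 -2.56] T [ 0.085 -0.665 -0.048]
tool axes in local (cols x,y,z)
 [[ 0.004 -0.024  1.   ]
 [-1.     0.008  0.004]
 [-0.008 -1.    -0.024]]
10.65 [ 0.558  -0.2005  0.1853] [-91.36   0.46 -75.37] 0.00916671962704769 [ 1.91  0.31 -2.56]
```

View pics/s9b.png

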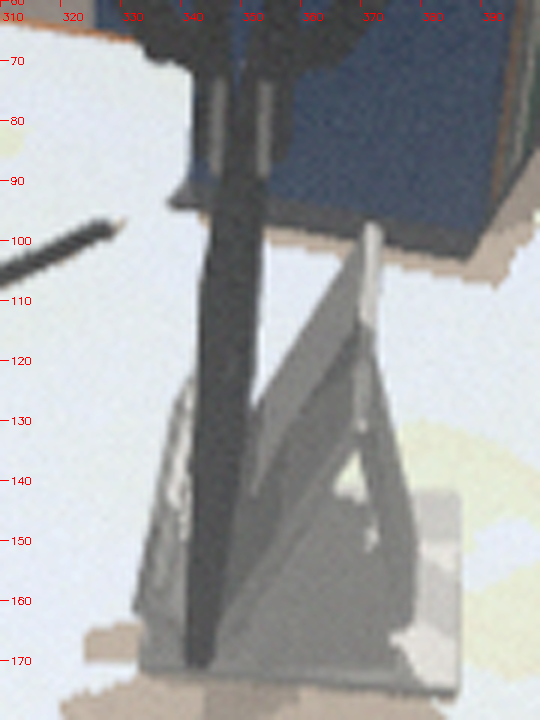

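Request:
{"fn": "send_rows", "kwargs": {
  "plan": [
    [1,0,0.03,-0.5,0],
    [1,0,0.05,-0.5,0],
    [1,0,0.05,-0.5,0],
    [1,0,0,0,0]
  ]
}}

```text
time: 11.2
ee_pos: [0.5457, -0.2038, 0.1857]
ee_rot: [-0.557, 0.562, -0.437, 0.428]
wrist_force: [5.6, 0.3, -4.6]
finger_gap: 0.0092
```

```bash
python3 st.py
```

```text
t 11.2 world [ 0.5457 -0.2038  0.1857] stand-local mm [ -9.3  -1.7 185.7] gap 0.0092
tool yaw 14.65 tilt(local up axis) [ 0.0133 -0.0054  0.9999] F local [ 5.47 -1.1  -4.65] T [ 0.089 -1.852  0.009]
tool axes in local (cols x,y,z)
 [[ 0.004 -0.013  1.   ]
 [-1.     0.005  0.004]
 [-0.005 -1.    -0.013]]
```

```bash
python3 look.py 10 side scene; python3 crop.py side10 310 400 60 180 6 s10b;  python3 crop.py scene10 150 310 140 310 4 s10a
```

```text
11.25 [ 0.5457 -0.2038  0.1857] [-90.76   0.31 -75.35] 0.009374793471117372 [ 5.94  2.24 -4.38]
```

View pics/s10b.png

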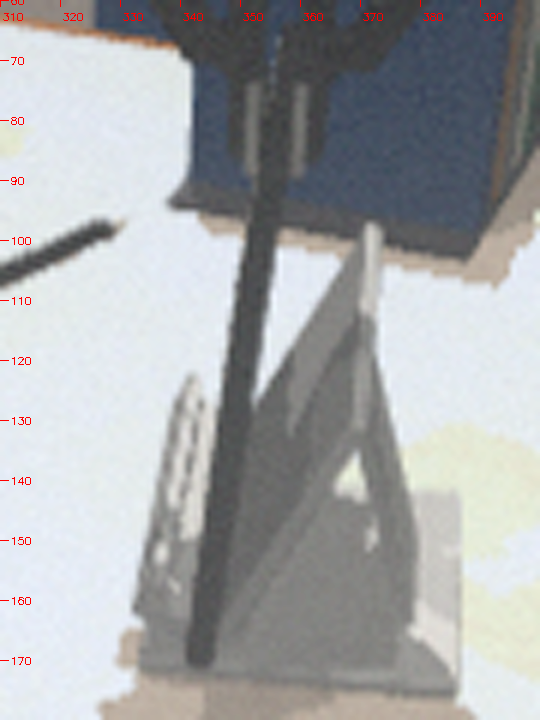

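View pics/s10a.png

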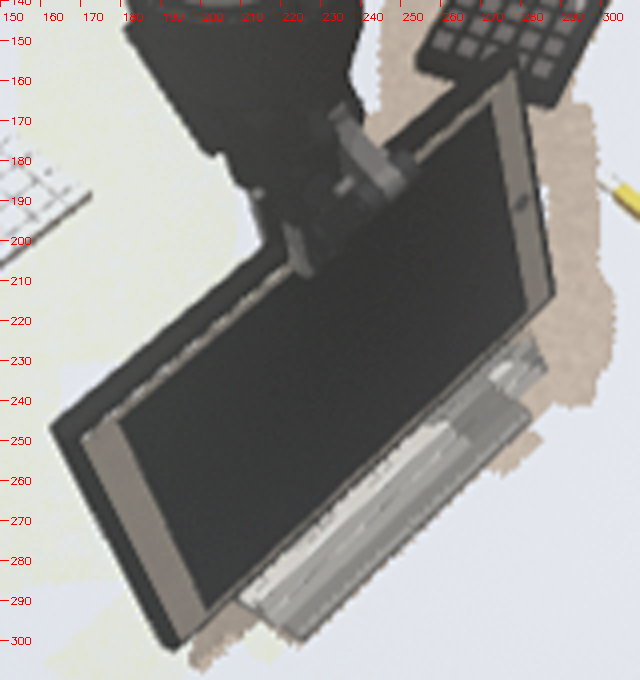

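Request:
{"fn": "send_rows", "kwargs": {
  "plan": [
    [1,0,0.15,-0.3,0],
    [1,0,0.15,-0.5,0],
    [1,0,0.15,-0.5,0],
    [1,0,0,0,0]
  ]
}}

```text
time: 11.8
ee_pos: [0.5376, -0.2062, 0.1853]
ee_rot: [0.561, -0.558, 0.431, -0.433]
wrist_force: [7.3, 3.4, -5.0]
finger_gap: 0.0093
```

```bash
python3 st.py
```

```text
t 11.8 world [ 0.5376 -0.2062  0.1853] stand-local mm [-17.6  -2.  185.3] gap 0.0093
tool yaw 14.65 tilt(local up axis) [-4.4e-03 -1.0e-04  1.0e+00] F local [ 7.94  1.47 -4.95] T [ 0.261 -2.498  0.035]
tool axes in local (cols x,y,z)
 [[ 0.004  0.004  1.   ]
 [-1.     0.     0.004]
 [-0.    -1.     0.004]]
```

Request:
{"fn": "send_rows", "kwargs": {
  "plan": [
    [1,0,0.3,-0.3,0],
    [1,0,0.3,-0.3,0]
  ]
}}

```text
time: 12.05
ee_pos: [0.5354, -0.2076, 0.1833]
ee_rot: [0.563, -0.556, 0.427, -0.437]
wrist_force: [5.0, 5.8, 10.0]
finger_gap: 0.0089
```

```bash
python3 st.py; python3 look.py 11 side scene; python3 crop.py side11 310 400 60 180 6 s11b;  python3 crop.py scene11 150 310 140 310 4 s11a
```

```text
t 12.05 world [ 0.5354 -0.2076  0.1833] stand-local mm [-20.2  -2.9 183.3] gap 0.0089
tool yaw 14.66 tilt(local up axis) [-0.0169  0.0056  0.9998] F local [ 6.32  4.32 10.03] T [ 0.781 -2.468  0.102]
tool axes in local (cols x,y,z)
 [[ 0.004  0.017  1.   ]
 [-1.    -0.006  0.004]
 [ 0.006 -1.     0.017]]
12.1 [ 0.5352 -0.2076  0.1833] [-89.02  -0.32 -75.35] 0.009343023642660712 [7.09 3.63 5.95]
```

View pics/s11b.png

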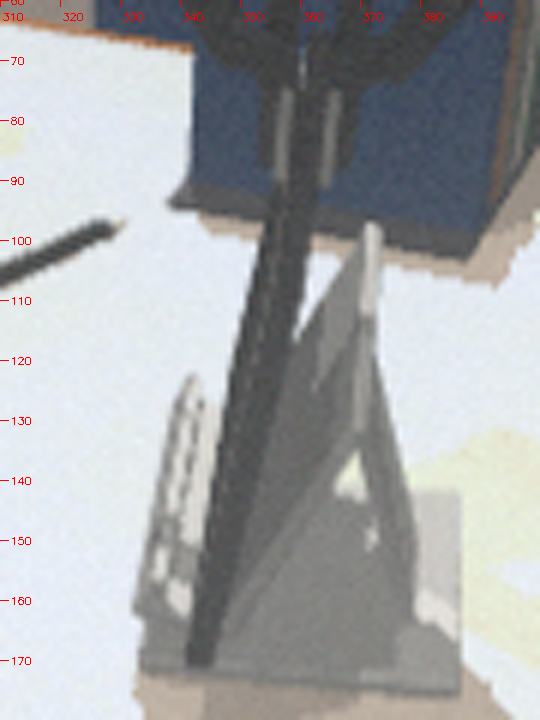

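View pics/s11a.png

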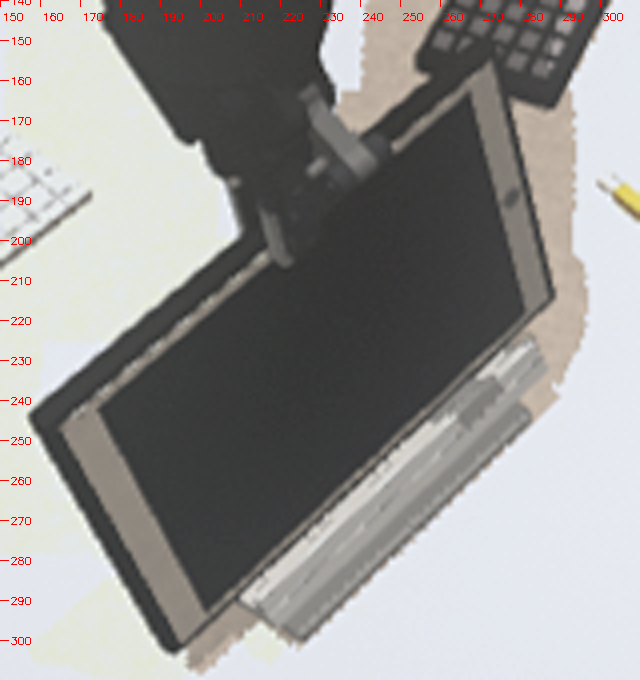

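Request:
{"fn": "send_rows", "kwargs": {
  "plan": [
    [0.88,0,0,0,0],
    [0.87,0,0,0,0]
  ]
}}

```text
time: 12.4
ee_pos: [0.5351, -0.2074, 0.1837]
ee_rot: [0.563, -0.556, 0.427, -0.437]
wrist_force: [1.6, 1.0, -2.6]
finger_gap: 0.0112
```

```bash
python3 st.py
```

```text
t 12.4 world [ 0.5351 -0.2074  0.1837] stand-local mm [-20.4  -2.6 183.7] gap 0.0112
tool yaw 14.66 tilt(local up axis) [-0.0173  0.0055  0.9998] F local [ 1.74  0.54 -2.64] T [ 0.199 -0.73  -0.018]
tool axes in local (cols x,y,z)
 [[ 0.004  0.017  1.   ]
 [-1.    -0.006  0.004]
 [ 0.006 -1.     0.017]]
```

Request:
{"fn": "send_rows", "kwargs": {
  "plan": [
    [0.865,0,0.08,-0.5,0],
    [0.865,0,0.1,-0.5,0],
    [0.86,0,0.12,-0.5,0],
    [0.86,0,0,0,0]
  ]
}}

```text
time: 12.9
ee_pos: [0.5196, -0.2118, 0.1806]
ee_rot: [0.563, -0.556, 0.426, -0.438]
wrist_force: [3.3, 1.7, -1.9]
finger_gap: 0.0121
```

```bash
python3 st.py
```

```text
t 12.9 world [ 0.5196 -0.2118  0.1806] stand-local mm [-36.5  -3.  180.6] gap 0.0121
tool yaw 14.64 tilt(local up axis) [-0.0182  0.0063  0.9998] F local [ 3.64  0.86 -1.92] T [ 0.185 -1.141 -0.01 ]
tool axes in local (cols x,y,z)
 [[ 0.004  0.018  1.   ]
 [-1.    -0.006  0.004]
 [ 0.006 -1.     0.018]]
```

Request:
{"fn": "send_rows", "kwargs": {
  "plan": [
    [0.855,0,0.12,-0.5,0],
    [0.85,0,0.15,-0.5,0],
    [0.85,0,0,0,0]
  ]
}}

```text
time: 13.28
ee_pos: [0.5092, -0.2147, 0.1774]
ee_rot: [0.563, -0.556, 0.427, -0.438]
wrist_force: [3.8, 0.5, -2.0]
finger_gap: 0.0131
```

```bash
python3 st.py; python3 look.py 12 side scene; python3 crop.py side12 310 400 60 180 6 s12b;  python3 crop.py scene12 130 310 140 310 4 s12a
```

```text
t 13.275 world [ 0.5092 -0.2147  0.1774] stand-local mm [-47.3  -3.2 177.4] gap 0.0131
tool yaw 14.64 tilt(local up axis) [-0.0177  0.0064  0.9998] F local [ 3.76 -0.5  -2.02] T [ 0.07  -1.016  0.029]
tool axes in local (cols x,y,z)
 [[ 0.004  0.018  1.   ]
 [-1.    -0.006  0.004]
 [ 0.006 -1.     0.018]]
13.325 [ 0.5093 -0.2146  0.1775] [-88.98  -0.37 -75.36] 0.0126266339190469 [ 3.5   0.98 -0.36]
```

View pics/s12b.png

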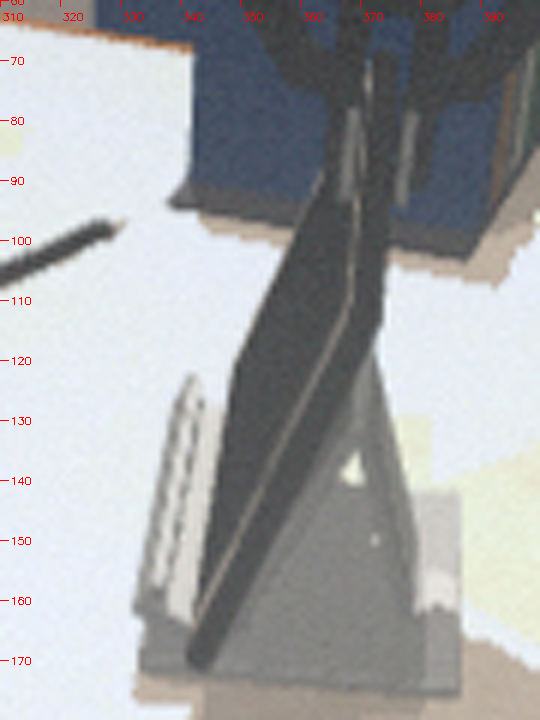

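View pics/s12a.png

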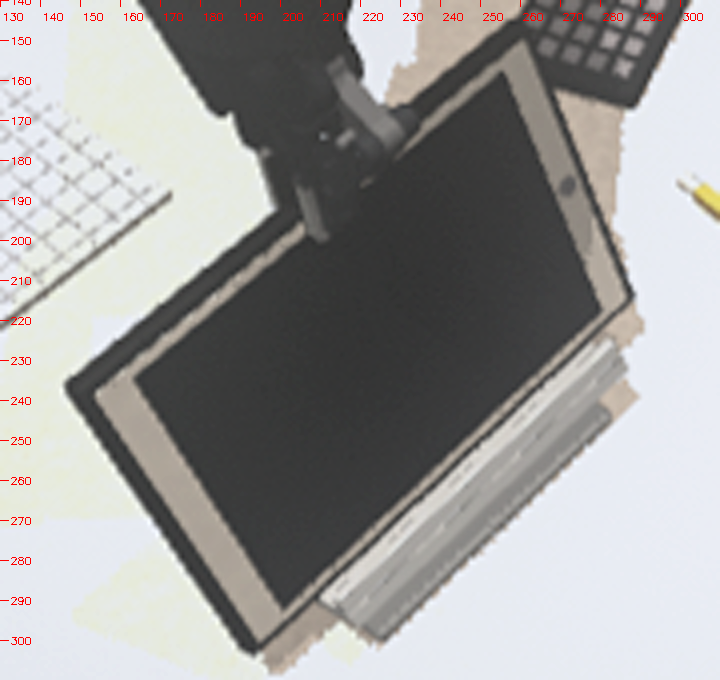

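Request:
{"fn": "send_rows", "kwargs": {
  "plan": [
    [0.845,0,0.18,-0.5,0],
    [0.84,0,0.2,-0.5,0],
    [0.84,0,0,0,0]
  ]
}}

```text
time: 13.75
ee_pos: [0.499, -0.2172, 0.1732]
ee_rot: [0.563, -0.556, 0.427, -0.438]
wrist_force: [2.4, 0.1, -0.9]
finger_gap: 0.0136
```

```bash
python3 st.py
```

```text
t 13.75 world [ 0.499  -0.2172  0.1732] stand-local mm [-57.8  -3.1 173.2] gap 0.0136
tool yaw 14.66 tilt(local up axis) [-0.0171  0.0062  0.9998] F local [ 2.37 -0.47 -0.87] T [ 0.101 -0.722  0.006]
tool axes in local (cols x,y,z)
 [[ 0.004  0.017  1.   ]
 [-1.    -0.006  0.004]
 [ 0.006 -1.     0.017]]
```

Request:
{"fn": "send_rows", "kwargs": {
  "plan": [
    [0.84,0,0.22,-0.5,0],
    [0.835,0,0.1,-0.2,0],
    [0.835,0,0,0,0]
  ]
}}

```text
time: 14.12
ee_pos: [0.4939, -0.2186, 0.1712]
ee_rot: [0.565, -0.555, 0.425, -0.44]
wrist_force: [6.9, 2.4, -2.0]
finger_gap: 0.0141
```

```bash
python3 st.py; python3 look.py 13 side scene wrist; python3 crop.py side13 310 400 60 180 6 s13b;  python3 crop.py scene13 130 310 140 310 4 s13a
```

```text
t 14.125 world [ 0.4939 -0.2186  0.1712] stand-local mm [-63.   -3.2 171.2] gap 0.0141
tool yaw 14.66 tilt(local up axis) [-0.024   0.0082  0.9997] F local [ 7.24  0.58 -2.02] T [ 0.154 -1.455  0.02 ]
tool axes in local (cols x,y,z)
 [[ 0.004  0.024  1.   ]
 [-1.    -0.008  0.004]
 [ 0.008 -1.     0.024]]
14.225 [ 0.494  -0.2186  0.1712] [-88.64  -0.48 -75.35] 0.013826218539322253 [6.8  2.49 0.99]
```

View pics/s13b.png

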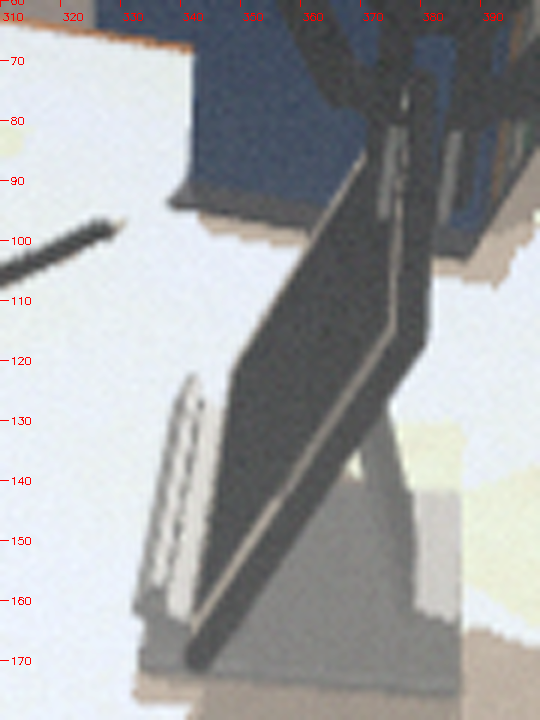

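View pics/s13a.png

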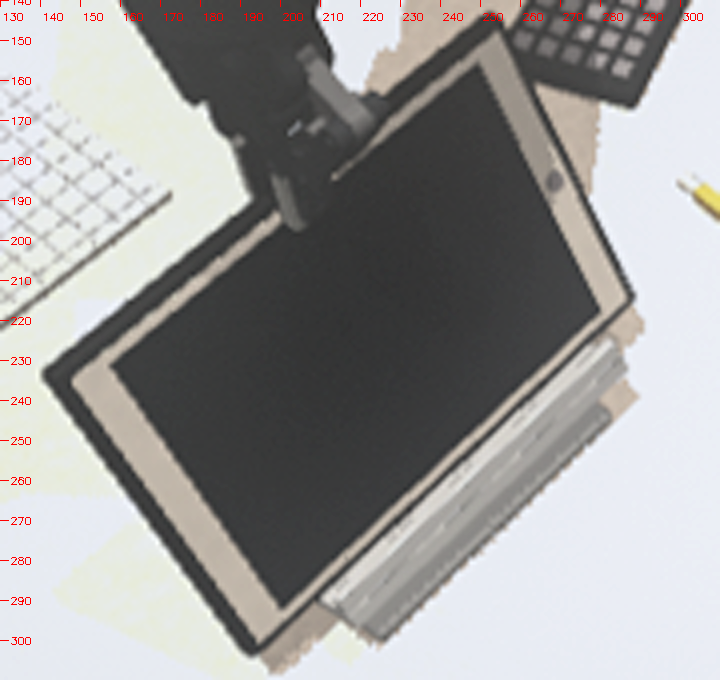

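View pics/wrist13.png

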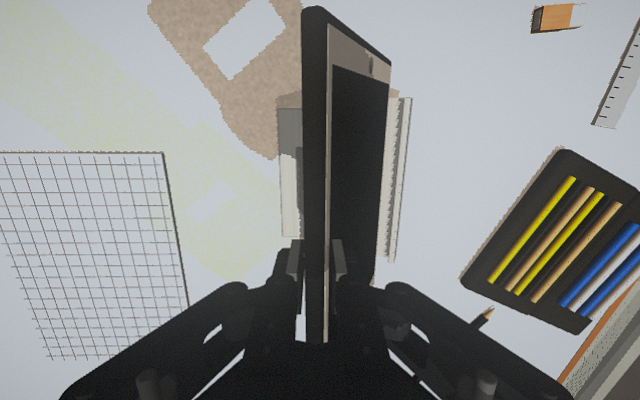

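```bash
python3 crop.py wrist13 290 400 0 70 7 w13
cat > fit13.py <<'E'
from h import *
import sys
def run(tag,obs):
    cals={n:pickle.load(open(f"pics/{n}{tag}.pkl","rb"))[0] for n in ["scene","side","wrist"]}
    p,r=fit(cals,obs,[.56,-.2,.03,.25,-.43,0]); print(p.round(4),np.degrees(p[3:]).round(2)); print([(o[0],*x) for o,x in zip(obs,r.round(1).tolist())])
    y=np.radians(14.42); S=np.array([[np.cos(y),-np.sin(y),0],[np.sin(y),np.cos(y),0],[0,0,1]])
    o=np.array([.5542,-.1998,0]);top=R.from_euler('ZYX',p[3:]).apply([0,0,.165])+p[:3]
    print("local bottom",(S.T@(p[:3]-o)*1e3).round(1),"top",(S.T@(top-o)*1e3).round(1))
def z(x0,y0,s,X,Y): return np.array([x0+(X+.5)/s-.5,y0+(Y+.5)/s-.5])
t=5.5
if __name__=="__main__":
    A=lambda X,Y:z(130,140,4,X,Y);B=lambda X,Y:z(310,60,6,X,Y)
    run("13",[("scene",[-t,-120,165],A(40,373)),("scene",[t,-120,0],A(252,658)),("scene",[t,120,0],A(635,297)),
    ("side",[t,120,0],B(185,630)),("side",[-t,120,0],B(207,674)),("side",[-t,120,165],B(428,347)),("side",[t,120,165],B(393,320)),
    ("wrist",[-t,120,165],(302.5,7)),("wrist",[t,120,0],(391.5,52))])
E
python3 fit13.py
```

```text
[ 0.5561 -0.1999  0.0308  0.2211 -0.4176  0.0413] [ 12.67 -23.93   2.36]
[('scene', -1.9, 1.3), ('scene', 0.4, 0.1), ('scene', 1.5, -0.6), ('side', -1.6, 5.9), ('side', -1.0, 0.6), ('side', -1.6, -2.6), ('side', -0.4, -0.5), ('wrist', -0.4, -0.5), ('wrist', -0.6, 4.7)]
local bottom [ 1.8 -0.5 30.8] top [-65.2  -5.3 181.5]
```

View pics/w13.png

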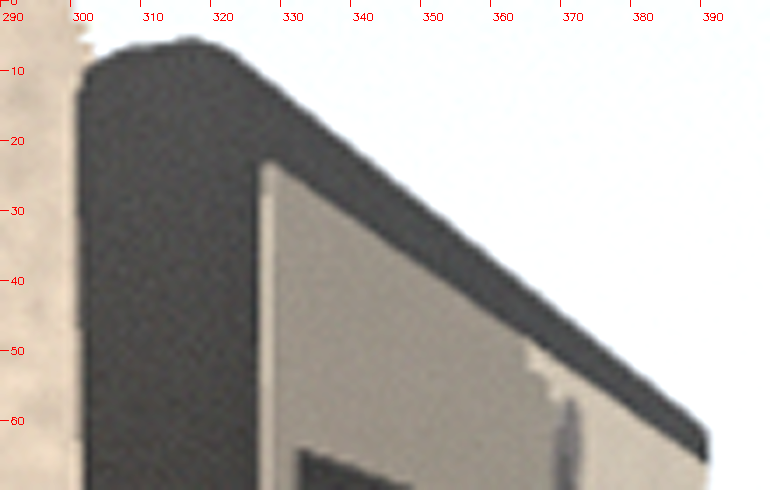

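```bash
cat > f.py <<'E'
from fit13 import *
A=lambda X,Y:z(130,140,4,X,Y);B=lambda X,Y:z(310,60,6,X,Y)
full=[("scene",[-t,-120,165],A(40,373)),("scene",[t,-120,0],A(252,658)),("scene",[t,120,0],A(635,297)),
    ("side",[-t,120,0],B(207,674)),("side",[-t,120,165],B(428,347)),
    ("wrist",[-t,120,165],(301,6)),("wrist",[t,120,0],(391.5,66)),("wrist",[-t,120,0],(391.5,60.5))]
run("13",full); run("13",[o for o in full if o[0]!='side'])
run("13",[o for o in full if o[0]!='wrist'])
cal=pickle.load(open("pics/scene13.pkl","rb"))[0]
# reference: predicted pixels of ideal pose in scene
y=np.radians(14.42); S=R.from_euler('ZYX',[y,-np.radians(25),0]); o=np.array([.5542,-.1998,0])+R.from_euler('Z',y).apply([.005,0,.0323])
for l in ([-t,-120,165],[t,-120,0],[t,120,0],[t,120,165]): print(l,proj(cal,S.apply(np.array(l)/1e3)+o).round(1))
print(A(40,373),A(252,658),A(635,297))
E
python3 f.py
```

```text
[ 5.604e-01 -2.024e-01  3.410e-02  2.550e-01 -4.317e-01  5.000e-04] [ 14.61 -24.73   0.03]
[('scene', -1.2, -0.2), ('scene', 0.1, 1.6), ('scene', 0.9, 1.2), ('side', -1.5, 0.1), ('side', -1.4, -1.5), ('wrist', -0.2, -0.2), ('wrist', 0.2, -5.1), ('wrist', -11.9, 1.1)]
local bottom [ 5.3 -4.1 34.1] top [-63.7  -4.4 183.9]
[ 0.5613 -0.2029  0.0381  0.2668 -0.4267 -0.0014] [ 15.29 -24.45  -0.08]
[('scene', -1.5, -0.2), ('scene', 0.3, 1.5), ('scene', 0.4, 0.1), ('wrist', 0.1, -0.1), ('wrist', 0.8, -4.9), ('wrist', -11.5, 1.4)]
local bottom [ 6.1 -4.8 38.1] top [-62.2  -5.6 188.3]
[ 0.557  -0.2014  0.0323  0.2649 -0.4211 -0.001 ] [ 15.18 -24.12  -0.06]
[('scene', -0.5, -0.5), ('scene', 0.4, 0.5), ('scene', -0.0, 0.1), ('side', 0.2, 1.4), ('side', -0.2, -0.6)]
local bottom [ 2.3 -2.3 32.3] top [-65.1  -3.  182.9]
[-5.5, -120, 165] [[140.5 231.1]]
[5.5, -120, 0] [[194.5 304.1]]
[5.5, 120, 0] [[290.8 214.3]]
[5.5, 120, 165] [[257.1 142.2]]
[139.625 232.875] [192.625 304.125] [288.375 213.875]
```

Request:
{"fn": "send_rows", "kwargs": {
  "plan": [
    [0.85,0,0,0.1,0],
    [0.85,-0.2,0,0,0],
    [0.85,-0.2,0,0,0],
    [0.85,0,0,0,0]
  ],
  "grip_force": 30
}}

```text
time: 14.78
ee_pos: [0.4935, -0.216, 0.1718]
ee_rot: [0.563, -0.556, 0.424, -0.441]
wrist_force: [2.4, -1.4, -0.3]
finger_gap: 0.0133
```

```bash
python3 st.py; python3 look.py 14 scene wrist; python3 crop.py scene14 130 310 140 310 4 s14a
```

```text
t 14.775 world [ 0.4935 -0.216   0.1718] stand-local mm [-62.8  -0.6 171.8] gap 0.0133
tool yaw 14.65 tilt(local up axis) [-0.0233  0.0122  0.9997] F local [ 1.98 -1.99 -0.27] T [-0.192 -0.54  -0.06 ]
tool axes in local (cols x,y,z)
 [[ 0.004  0.023  1.   ]
 [-1.    -0.012  0.004]
 [ 0.012 -1.     0.023]]
14.825 [ 0.4935 -0.216   0.1719] [-88.67  -0.7  -75.37] 0.013394758592594678 [ 1.56 -2.59  2.39]
```

View pics/s14a.png

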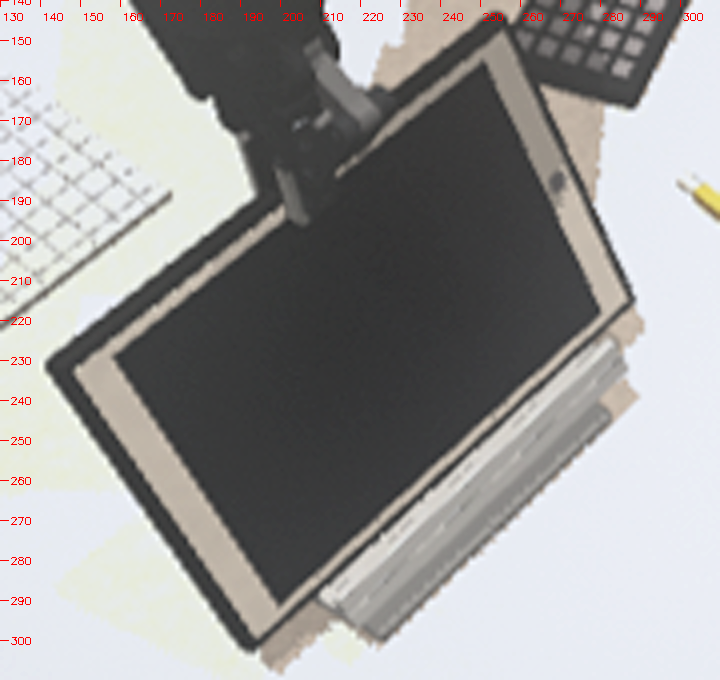

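Request:
{"fn": "send_rows", "kwargs": {
  "plan": [
    [0.86,0,-0.3,-0.1,0],
    [0.86,0,-0.15,-0.1,0]
  ],
  "grip_force": 40
}}

```text
time: 15.12
ee_pos: [0.4915, -0.2154, 0.1752]
ee_rot: [0.564, -0.555, 0.425, -0.44]
wrist_force: [6.1, 1.0, -4.5]
finger_gap: 0.013
```

```bash
python3 st.py; python3 look.py 15 scene ; python3 crop.py scene15 130 310 140 310 4 s15a
```

```text
t 15.125 world [ 0.4915 -0.2154  0.1752] stand-local mm [-64.6   0.5 175.2] gap 0.013
tool yaw 14.65 tilt(local up axis) [-0.0235  0.0089  0.9997] F local [ 6.18 -0.51 -4.52] T [-0.199 -1.516  0.032]
tool axes in local (cols x,y,z)
 [[ 0.004  0.024  1.   ]
 [-1.    -0.009  0.004]
 [ 0.009 -1.     0.023]]
15.125 [ 0.4915 -0.2154  0.1752] [-88.65  -0.52 -75.36] 0.013044732928480922 [ 6.11  1.04 -4.52]
```

View pics/s15a.png

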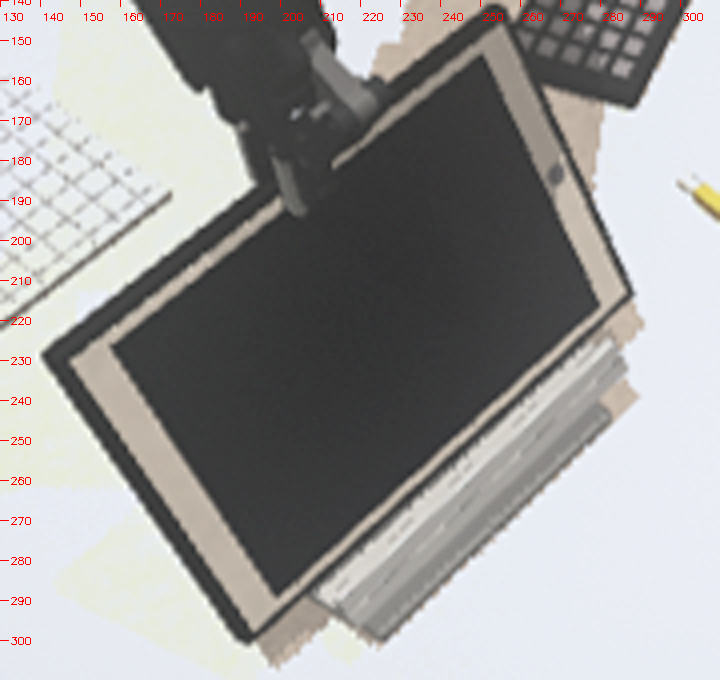

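Request:
{"fn": "send_rows", "kwargs": {
  "plan": [
    [0.855,0,0.25,0.1,0],
    [0.85,0,0.25,0.1,0],
    [0.84,0,0.05,0,0],
    [0.83,0,0,0,0]
  ],
  "grip_force": 20
}}

```text
time: 15.68
ee_pos: [0.4937, -0.2158, 0.1709]
ee_rot: [0.564, -0.556, 0.424, -0.44]
wrist_force: [3.1, 0.0, 0.2]
finger_gap: 0.0144
```

```bash
python3 st.py; python3 look.py 16 scene side; python3 crop.py scene16 130 310 140 310 4 s16a
```

```text
t 15.675 world [ 0.4937 -0.2158  0.1709] stand-local mm [-62.5  -0.4 170.9] gap 0.0144
tool yaw 14.68 tilt(local up axis) [-0.0236  0.0119  0.9997] F local [ 3.04 -0.74  0.19] T [-0.116 -0.617  0.005]
tool axes in local (cols x,y,z)
 [[ 0.004  0.024  1.   ]
 [-1.    -0.012  0.005]
 [ 0.012 -1.     0.024]]
15.725 [ 0.4938 -0.2157  0.1709] [-88.65  -0.68 -75.33] 0.014365360270832286 [ 2.26 -1.24  2.67]
```

View pics/s16a.png

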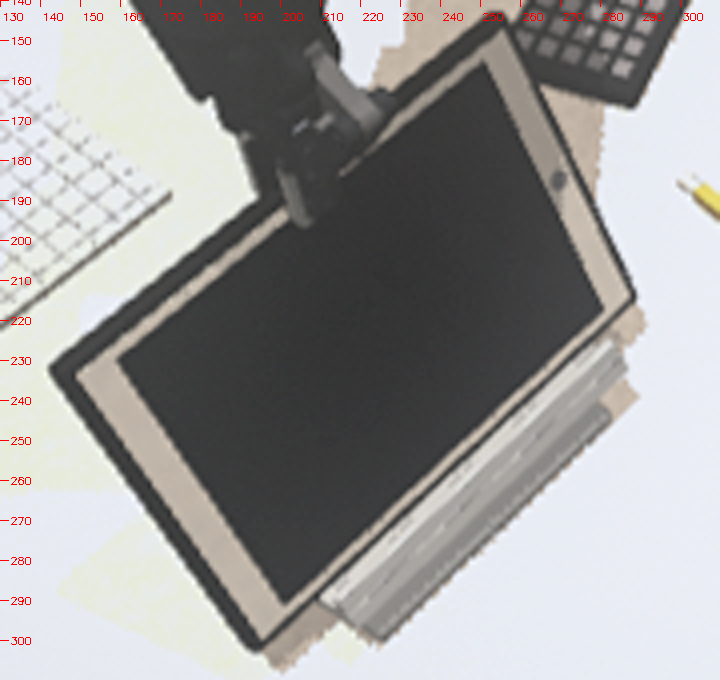

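Request:
{"fn": "send_rows", "kwargs": {
  "plan": [
    [0.82,0,0,0,0],
    [0.8,0,0,0,0],
    [0.77,0,0,0,0],
    [0.73,0,0,0,0],
    [0.73,0,0,0,0]
  ]
}}

```text
time: 16.4
ee_pos: [0.4925, -0.2151, 0.1698]
ee_rot: [0.563, -0.556, 0.425, -0.439]
wrist_force: [0.8, 0.8, 0.9]
finger_gap: 0.0229
```

```bash
python3 st.py; python3 look.py 17 scene side wrist; python3 crop.py scene17 130 310 140 310 4 s17a;python3 crop.py side17 310 400 60 180 6 s17b
```

```text
t 16.4 world [ 0.4925 -0.2151  0.1698] stand-local mm [-63.6   0.6 169.8] gap 0.0229
tool yaw 14.7 tilt(local up axis) [-0.02    0.0088  0.9998] F local [0.96 0.62 0.89] T [ 0.03   0.049 -0.003]
tool axes in local (cols x,y,z)
 [[ 0.005  0.02   1.   ]
 [-1.    -0.009  0.005]
 [ 0.009 -1.     0.02 ]]
16.5 [ 0.4925 -0.2151  0.1698] [-88.85  -0.52 -75.3 ] 0.022857414240400407 [-0.07  0.47  0.06]
```

View pics/s17a.png

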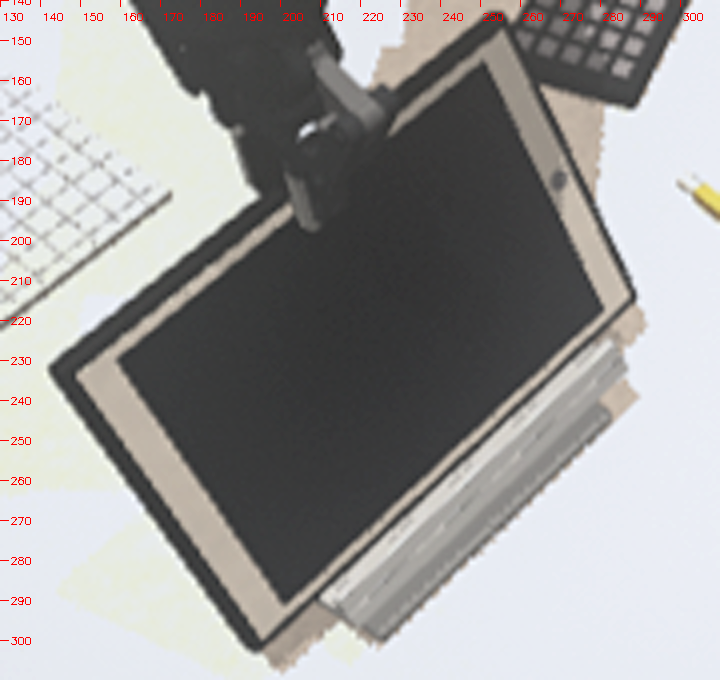

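View pics/s17b.png

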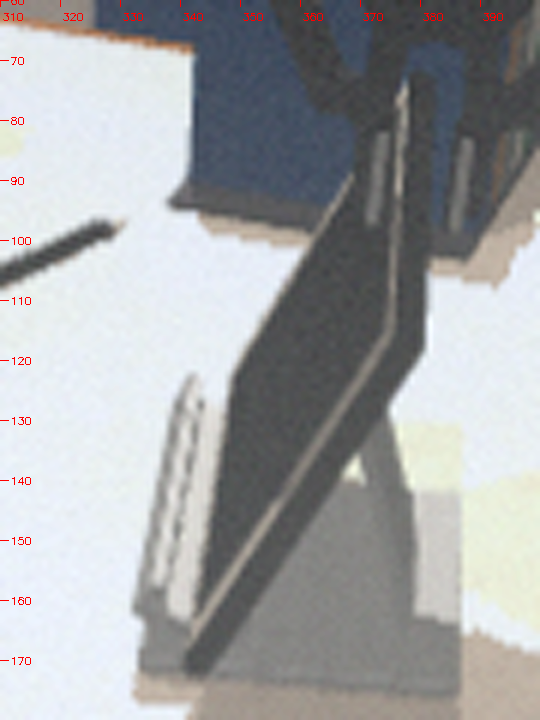

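View pics/wrist17.png

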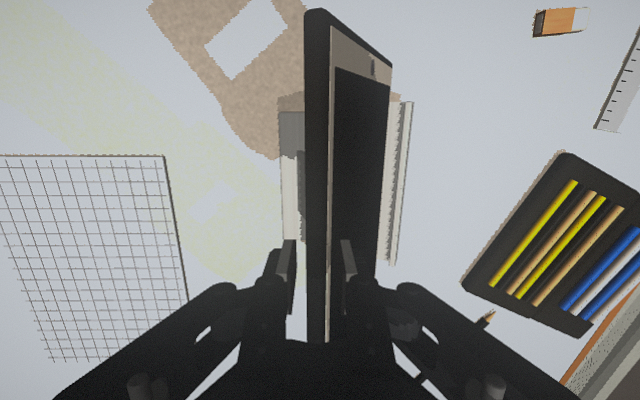

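Request:
{"fn": "send_rows", "kwargs": {
  "plan": [
    [0.6,0,0,0,0],
    [0.5,0,0,0,0],
    [0.5,0,-0.5,0,0],
    [0.5,0,-1.5,0,0],
    [0.5,0,-2.5,0,0],
    [0.5,0,-3,0,0],
    [0.5,0,-3,0,0],
    [0.5,0,0,0,0]
  ]
}}

```text
time: 17.55
ee_pos: [0.4903, -0.2148, 0.2832]
ee_rot: [0.564, -0.556, 0.423, -0.44]
wrist_force: [0.7, 0.3, -1.1]
finger_gap: 0.0429
```

```bash
python3 st.py; python3 look.py 18 scene side wrist
cat > ov.py <<'E'
from h import *
import sys
tag=sys.argv[1]; t=.0055
y=np.radians(14.42); S=R.from_euler('ZYX',[y,-np.radians(25),0]); o=np.array([.5542,-.1998,0])+R.from_euler('Z',y).apply([.005,0,.0323])
C=np.array([[a,b,c] for a in(-t,t) for b in(-.12,.12) for c in(0,.165)])
for n,box,s in(("scene",(130,310,135,310),4),("side",(310,410,40,190),5),("wrist",(250,450,50,350),3)):
    cal=pickle.load(open(f"pics/{n}{tag}.pkl","rb"))[0]; im=cv2.imread(f"pics/{n}{tag}.png")
    P=proj(cal,S.apply(C)+o); x0,x1,y0,y1=box
    q=cv2.convertScaleAbs(cv2.resize(im[y0:y1,x0:x1],None,fx=s,fy=s,interpolation=cv2.INTER_CUBIC),alpha=1.3,beta=10)
    Z=((P-[x0,y0]+.5)*s-.5).round().astype(int)
    for i in range(8):
        for j in range(i):
            if bin(i^j).count('1')==1: cv2.line(q,tuple(map(int,Z[i])),tuple(map(int,Z[j])),(0,0,255),1)
    cv2.imwrite(f"pics/ov_{n}{tag}.png",q)
E
python3 ov.py 18
```

```text
t 17.55 world [ 0.4903 -0.2148  0.2832] stand-local mm [-65.6   1.4 283.2] gap 0.0429
tool yaw 14.71 tilt(local up axis) [-0.0229  0.0123  0.9997] F local [ 0.8   0.11 -1.14] T [-0.006 -0.003  0.016]
tool axes in local (cols x,y,z)
 [[ 0.005  0.023  1.   ]
 [-1.    -0.012  0.005]
 [ 0.012 -1.     0.023]]
17.65 [ 0.4896 -0.2143  0.2803] [-88.87  -0.49 -75.31] 0.04253406029491032 [-0.1   0.03 -0.14]
```

View pics/ov_scene18.png

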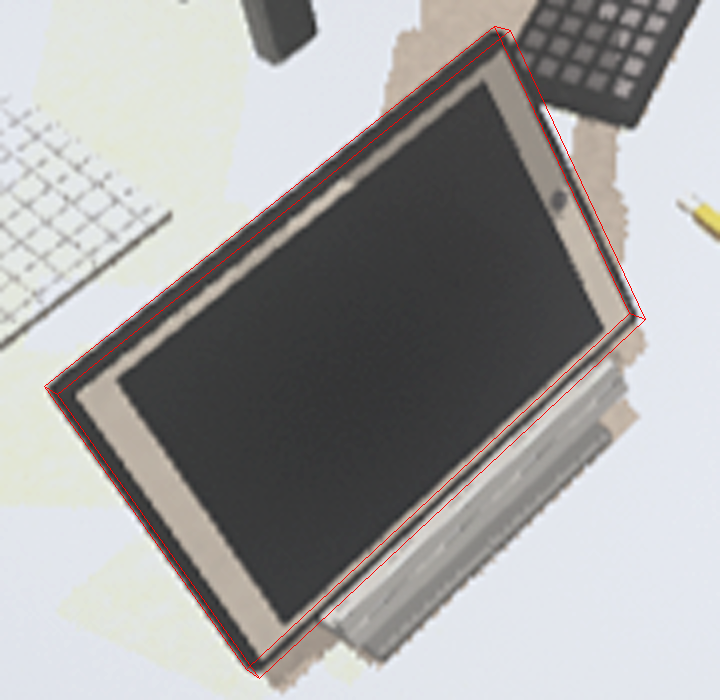

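View pics/ov_side18.png

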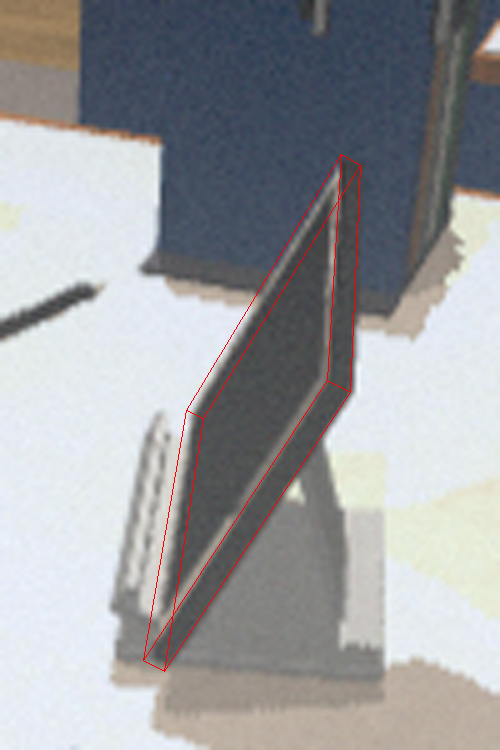

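View pics/wrist18.png

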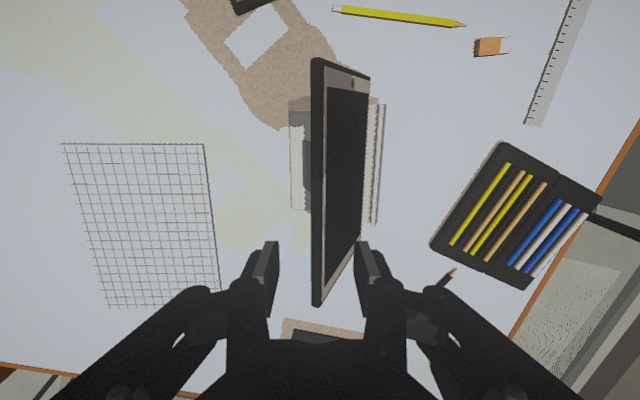

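View pics/scene18.png

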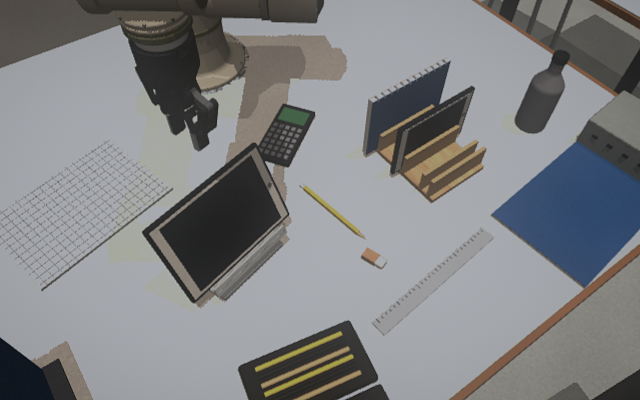

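The tablet leans on the stand (corners at about 146,233; 256,145; 194,303; 289,214). The notebook and the small tablet are untouched in the sorter and the gripper is clear.

```bash
python3 -c "
from rig import arm
print(arm.sign_off())"
```

```text
the job is handed in; nothing more can be done
None
```

The large tablet is leaning on the aluminium stand, screen outwards, with its bottom edge behind the lip, and I handed the job in at about 17.7 s.

- **Moving it:** I gripped the tablet by its top edge, pulled it straight up out of the front slot, carried it over and set its bottom edge on the ledge. The moves cannot tilt the tool, so I leaned the tablet back between the lightly holding fingers, a little at a time, until it touched the stand's back. Then I opened the fingers and moved straight up, clear of everything.
- **Centring fix:** The tablet had drifted about 3 mm sideways while leaning. My first try at sliding it back only rotated it by about 1°. I lifted it 3–4 mm while still holding it, lowered it again and it levelled.
- **Last checks:** In the scene and side pictures the tablet matches the ideal flat, centred pose to within about 1–2 pixels, or about 1 mm off centre. It stayed still when the fingers opened. The small tablet and the notebook stand in the sorter as before. The highest contact force in the readings I took was about 12 N.
- **Less certain:** Pose fits from different camera pairs disagreed by up to about 2–3 mm and 1°. I made them while the tablet was still held and did not repeat them after release. "Flush" therefore rests on the picture overlay and the force readings, not on a closer measurement.

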